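# Clamp down the pressure pot's lid evenly and shut its vent

### The arm

A 7-joint arm with a two-finger parallel gripper is mounted at the origin on the work surface. World frame = base frame: x ahead of the robot, y to its left, z up, the work surface at z = 0. Lengths are in m, angles in rad, forces in N, time in s.
With the tool pointing down it reaches from about 0.4 to 0.85 m from the base axis. Payload 10.4 kg.
Tool frame: the origin (TCP) lies between the finger pads; the fingertips stand tcp_to_tips ahead of it and the grasp point (between the pads) lies 8 mm behind it (tcp_to_tips is the distance from the TCP to the fingertips, in m); z points along the fingers, y is the line along which they close (so a half turn about z gives the same grasp; the last joint's range is limited). The gripper opens to 85 mm and grips with 20 to 120 N. Pads are 22 mm wide; open, the fingers measure 114 mm over their backs; the gripper's body (76 mm by 85 mm) begins 54 mm behind the grasp point. The pads swing forward as they close: fully open they stand 13 mm farther back than shut.
Start: joints at [1.164, 0.332, -0.065, 1.46, 0.022, 1.35, -0.088], TCP at [0.234, -0.58, 0.242] pointing down, gripper open.
Joint ranges: [-2.6, 2.6], [-0.5, 2.12], [-1.47, 1.34], [0.16, 2.42], [-1.27, 4.41], [0.06, 2.06], [-2.6, 2.6]. Speed limits (rad/s): [2.22, 2.22, 2.79, 2.79, 3.14, 3.14, 3.14].

### API

Orientations are given as a unit quaternion [x, y, z, w].
In Python, from workcell import * gives the robot as it stands.
- The arm moves only by the tool apply_moves, never from a script. Its argument "rows" is a list of rows, each an object of numbers: "x", "y", "z": the shift along the tool's x, y, z in mm; "ax", "ay", "az": the turn, a rotation vector about the tool's x, y, z in degrees; "gripper": the closure, from 0 (fully open) to 1 (shut). A call has 1 to 5 rows; each row shifts and turns the commanded pose from where the row before left it, along the tool's axes as they then stand; what a row does not reach is not made up. A row lasts 1/12 s, in which the tool goes at most 41.7 mm and 7.16 degrees, less where a joint would pass 70% of its speed; a pose out of reach is approached as far as the arm can. A call with a gripper value outside its range is refused whole. The fingers move at their own pace and stop on an object; "newtons" is the grip in N (left out, the last holds). Time passes only in rows, so rows that do not move let the fingers close. It gives the time, the measured TCP pose, the force, the opening and the grip force at its end, in the units of the state.
- get_obs(): the state, without advancing time (a new reading comes with each control period).
- camera(name): name is "side" or "top"; returns a dict with "color" (420x560x3 uint8, red, green, blue), "fov_y" (degrees; the focal length in pixels is half the picture's height over the tangent of half this angle, whatever the lens; pixels are square), "cx", "cy" (the principal point, pixels), "rvec" (rotation vector, rad) and "tvec" (3), from world to camera coordinates, as OpenCV has them. Camera axes: x right, y down, z forward; pixel columns grow to the right and rows downward; lengths in m; the calibration is good to about 2 mm. A picture is of the moment at which its call begins. There is no depth.
- hand_in(): hands the job in; it is judged then, once.
The state is a dict: "clock": time; "joint_pos": joint angles; "joint_velocities": joint speeds; "tau": joint torques, N m; "position": TCP position; "ee_rot": TCP orientation; "ft_force": force on the tool from outside, world axes, zero at the start; "torque": the same for the moment, N m; "grip_width": opening from 0.0 (shut) to 1.0 (fully open); "grasp_force": force on a finger pad.
Only numpy, scipy, OpenCV 4.12 (cv2) and the standard library are available. Lean on these libraries where they do the work, as an engineer would, in place of code of your own. Each camera call takes 0.05 s, during which the arm holds its last target. There are 200 camera calls.

### The job

Make the pressure pot ready for air: tighten the four wing nuts on its lid in crisscross order and in two passes, first nipping every nut up about an eighth of a turn (45 degrees) clockwise, each followed by the one opposite, then going round in the same crisscross way again to bring each up hard against its stop. Also shut the vent valve in the middle of the lid, its handle turned clockwise until it lies across its pipe. Leave the other things on the bench where they are.

Things in the scene. Friction and masses are not known exactly. Their poses are not given: they have to be found in the camera images.
- pot: grey 3 litre pressure pot bolted to the bench; origin: centre of its underside, on the bench, z up. Body 172 mm across, foot plate 236 mm, flat grey lid 196 mm across with its top 178 mm above the bench, already seated on a black gasket. Four swing bolts with steel wing nuts stand in slotted lid ears 115 mm from the axis, at 45, 135, 225, 315 deg anticlockwise from pot x (nuts 1 to 4).
- nut_1 (a joint): turn of wing nut 1 in rad (nut 3 stands across from it), positive clockwise from above = tightening; sinks 0.28 mm per rad. At 0 the wings point radially from the pot's axis. Starts loose, 0 to 0.3; nipped up (half tight) at about 0.9; hard stop, fully tight, at 1.7. Stays where left; takes 0.2 N m when loose, rising evenly to 0.33 N m near the stop.
- nut_1_grip (a point): point on the axis of wing nut 1 at gripping height, 220 mm above the bench; x along the wings, z up, turns with the nut. Wings and web form one flat upright paddle, 10 mm thick, 68 mm across the tips; web (40 mm long) from 25 mm to 5 mm below this point, wing tops 8 mm above it; hub below (27 mm wide) starts 24 mm below it. Free space of 55 mm round the nut's axis above the hub.
- nut_2 (a joint): turn of wing nut 2 in rad (nut 4 stands across from it), positive clockwise from above = tightening; sinks 0.28 mm per rad. At 0 the wings point radially from the pot's axis. Starts loose, 0 to 0.3; nipped up (half tight) at about 0.9; hard stop, fully tight, at 1.7. Stays where left; takes 0.2 N m when loose, rising evenly to 0.33 N m near the stop.
- nut_2_grip (a point): point on the axis of wing nut 2 at gripping height, 220 mm above the bench; x along the wings, z up, turns with the nut. Wings and web form one flat upright paddle, 10 mm thick, 68 mm across the tips; web (40 mm long) from 25 mm to 5 mm below this point, wing tops 8 mm above it; hub below (27 mm wide) starts 24 mm below it. Free space of 55 mm round the nut's axis above the hub.
- nut_3 (a joint): turn of wing nut 3 in rad (nut 1 stands across from it), positive clockwise from above = tightening; sinks 0.28 mm per rad. At 0 the wings point radially from the pot's axis. Starts loose, 0 to 0.3; nipped up (half tight) at about 0.9; hard stop, fully tight, at 1.7. Stays where left; takes 0.2 N m when loose, rising evenly to 0.33 N m near the stop.
- nut_3_grip (a point): point on the axis of wing nut 3 at gripping height, 220 mm above the bench; x along the wings, z up, turns with the nut. Wings and web form one flat upright paddle, 10 mm thick, 68 mm across the tips; web (40 mm long) from 25 mm to 5 mm below this point, wing tops 8 mm above it; hub below (27 mm wide) starts 24 mm below it. Free space of 55 mm round the nut's axis above the hub.
- nut_4 (a joint): turn of wing nut 4 in rad (nut 2 stands across from it), positive clockwise from above = tightening; sinks 0.28 mm per rad. At 0 the wings point radially from the pot's axis. Starts loose, 0 to 0.3; nipped up (half tight) at about 0.9; hard stop, fully tight, at 1.7. Stays where left; takes 0.2 N m when loose, rising evenly to 0.33 N m near the stop.
- nut_4_grip (a point): point on the axis of wing nut 4 at gripping height, 220 mm above the bench; x along the wings, z up, turns with the nut. Wings and web form one flat upright paddle, 10 mm thick, 68 mm across the tips; web (40 mm long) from 25 mm to 5 mm below this point, wing tops 8 mm above it; hub below (27 mm wide) starts 24 mm below it. Free space of 55 mm round the nut's axis above the hub.
- vent_grip (a point): point on the axis of the vent valve's handle at gripping height, 232 mm above the bench; x along the handle, z up, turns with it. Flat upright steel paddle 44 mm long, 9 mm thick, from 15 mm below to 2 mm above this point, on an 8 mm stem; brass valve body 22 mm below. It sits at x = 34, y = 0 mm of the pot's frame, its pipe along pot y.
- vent (a joint): turn of the vent valve's handle in rad, positive clockwise from above = closing: 0 open (handle in line with its pipe), 1.571 hard stop, shut (handle across the pipe). Starts open (0 to 0.25); takes 0.1 N m and stays where left. Beside it on the lid, up to 60 mm high: 42 mm gauge at x = -38 mm, relief valve and hose nipple at x = -6, y = 40 and -40 mm (pot's frame).
- blank: bystander, to be left alone: dark wooden handle blank, 125 x 40 x 26 mm, on the bench; origin at its underside.
- stone: bystander, to be left alone: dark grey oilstone, 150 x 50 x 25 mm, on the bench; origin at its underside.
- resin: bystander, to be left alone: closed white bottle, 54 mm across, 100 mm tall, on the bench; origin at its underside.
- cup: bystander, to be left alone: white plastic cup, 72 mm across, 75 mm tall, on the bench; origin at its underside.
- spanner: bystander, to be left alone: steel open-ended spanner lying flat, on the bench; origin at its underside.
- knife: bystander, to be left alone: finished knife lying flat, 230 mm long, wooden handle with brass bolster, on the bench; origin at its underside.

How it is judged:
By the outcome, as a careful person would: the job done as asked, in the order asked, and still so for the second after the job is handed in, with the robot touching nothing.
It also fails if it takes over 72 s, if anything falls off the work surface, if the arm or the gripper's body presses on something with over 40 N, if the wrist force passes 120 N, or if a joint passes its speed limit or range.

## Working session

There is one attempt and no reset: what is moved stays moved. The work goes in short steps, Python scripts to look and compute and a tool call to move; the robot and the scene stay as the last step left them, time stands still between calls to the robot, and variables do not carry over. Pictures are saved under pics/ and viewed, at most 10 in all, crops included, and the job is handed in when it is done.

Besides the shell and the picture viewer there is one more tool, called after "Call:" by a JSON object that holds its "method" and its "body". apply_moves: Moves the arm, as the interface text tells. Its arguments: {"type":"object","properties":{"rows":{"type":"array","items":{"type":"object","properties":{"x":{"type":"number"},"y":{"type":"number"},"z":{"type":"number"},"ax":{"type":"number"},"ay":{"type":"number"},"az":{"type":"number"},"gripper":{"type":"number"}}}},"newtons":{"type":"number"}},"required":["rows"]}

```bash
ls; mkdir -p pics
python3 - <<'E'
from workcell import *
import cv2
o=get_obs(); print({k:o[k] for k in o})
for n in ("top","side"):
    c=camera(n); cv2.imwrite(f"pics/{n}0.png",c["color"][:,:,::-1]); print(n,c["fov_y"],c["cx"],c["cy"],c["rvec"],c["tvec"])
E
```

```text
pics
{'clock': 0.0, 'joint_pos': array([ 1.16442706,  0.3328472 , -0.06467955,  1.46095551,  0.02160227,
        1.34988328, -0.088473  ]), 'joint_velocities': array([-0.00221735,  0.00146469,  0.00063983, -0.00106005, -0.00176646,
       -0.00251144, -0.00097612]), 'tau': array([ 4.95399781e-04, -6.25441146e+01,  4.93447250e-02, -3.91609097e+01,
        1.61624153e-02,  9.78079566e-03,  9.34498507e-05]), 'position': array([ 0.23386027, -0.5792101 ,  0.24152449]), 'ee_rot': array([ 9.81643512e-01,  1.90723690e-01, -1.69576926e-04, -6.78087056e-04]), 'ft_force': array([-1.15274189, -0.6123038 ,  0.07570005]), 'torque': array([-0.00180066,  0.01840884, -0.01568731]), 'grasp_force': 0.0, 'grip_width': 0.9974384638521024}
top 50.02241534439411 276.73627273349797 205.1025985207867 [ 2.17834836 -2.17989114  0.1232625 ] [-0.0069901   0.59140507  1.3154122 ]
side 43.44131223047271 270.6193825267501 204.0973768981622 [ 0.73857991 -2.41197238  1.37990826] [0.4713617  0.29362974 1.25869225]
```

View pics/top0.png

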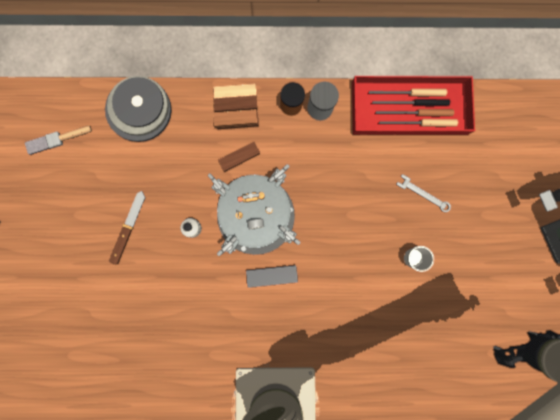

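View pics/side0.png

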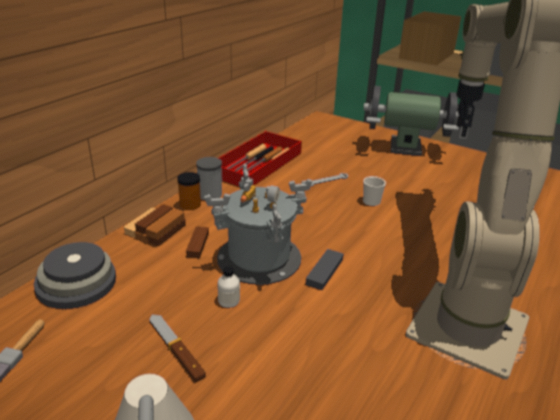

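The top view shows the pot at about (255,212), with nuts near (218,184), (280,175), (289,235) and (228,244). The vent, with its orange handle or pipe, is near (250,197). I'll zoom in next.

```bash
cat > h.py <<'E'
from workcell import *
import numpy as np, cv2
class Cam:
    def __init__(s,n):
        c=camera(n); s.img=c["color"]; h=s.img.shape[0]
        f=h/2/np.tan(np.radians(c["fov_y"])/2)
        s.K=np.array([[f,0,c["cx"]],[0,f,c["cy"]],[0,0,1]]); s.rv=np.array(c["rvec"]); s.R=cv2.Rodrigues(s.rv)[0]; s.t=np.array(c["tvec"])
    def plane(s,uv,z):
        uv=np.atleast_2d(uv).astype(float)
        d=np.c_[uv,np.ones(len(uv))]@np.linalg.inv(s.K).T@s.R; o=-s.R.T@s.t
        return (o+d*((z-o[2])/d[:,2])[:,None])
    def proj(s,P): return cv2.projectPoints(np.atleast_2d(P).astype(float),s.rv,s.t,s.K,None)[0][:,0]
E
python3 - <<'E'
from h import *
c=Cam("top"); im=c.img
cv2.imwrite("pics/topz.png",cv2.resize(im[150:275,190:315,::-1],(600,600),interpolation=cv2.INTER_CUBIC))
print(c.K[0,0],-c.R.T@c.t)
for n,p in dict(pot=(255,212),n1=(218,184),n2=(280,175),n3=(289,235),n4=(228,244)).items(): print(n,c.plane(p,.178 if n=='pot' else .22)[0].round(4))
s=Cam("side");cv2.imwrite("pics/sidez.png",cv2.resize(s.img[155:275,195:325,::-1],(650,600),interpolation=cv2.INTER_CUBIC))
E
```

```text
450.1165562425507 [0.4610826  0.01401551 1.36650082]
pot [0.5585 0.0526 0.178 ]
n1 [0.6272 0.1463 0.22  ]
n2 [ 0.6507 -0.0129  0.22  ]
n3 [ 0.4964 -0.0354  0.22  ]
n4 [0.4737 0.1193 0.22  ]
```

View pics/topz.png

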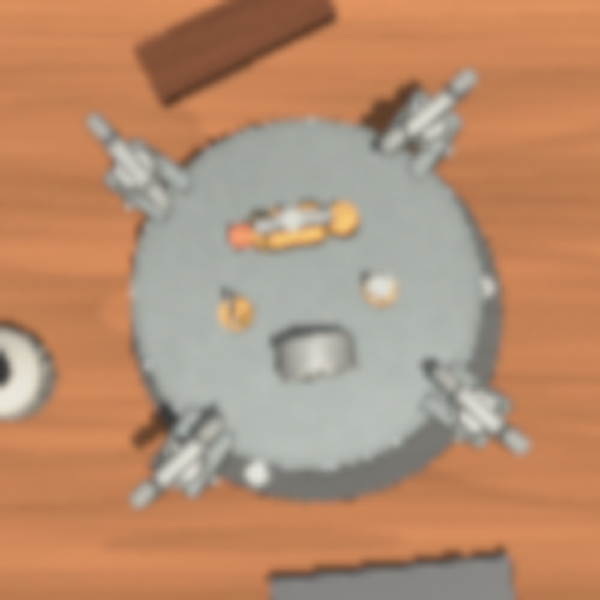

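View pics/sidez.png

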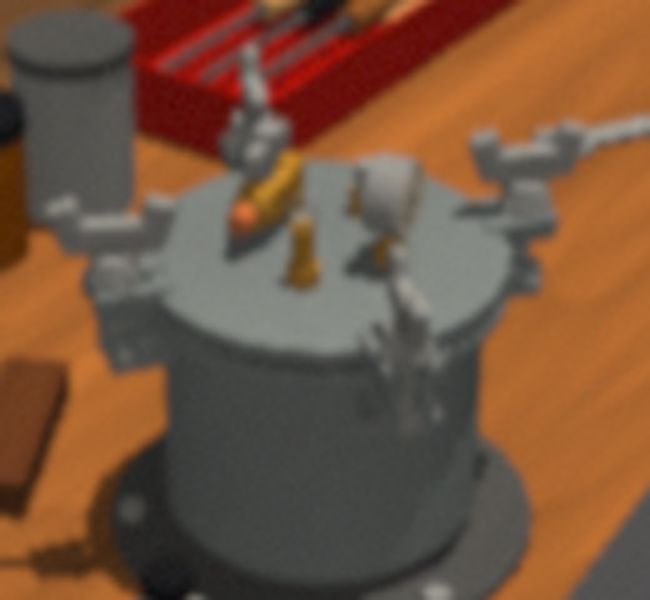

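```bash
cat > m.py <<'E'
from h import *
c=Cam("top")
Z=lambda *p:(np.array(p)+.5)/4.8-.5+np.array([190,150])
tips={1:((95,120),(162,212)),2:((138,500),(212,412)),3:((522,448),(428,365)),4:((470,76),(385,148))}
C={};A={}
for k,t in tips.items():
    P=c.plane(Z(*t),.227)[:,:2]; C[k]=P.mean(0); A[k]=np.degrees(np.arctan2(*(P[0]-P[1])[::-1]))
    print(k,C[k].round(4),"len",np.linalg.norm(P[0]-P[1]).round(4),"outward ang",A[k].round(1))
ctr=np.mean(list(C.values()),0); w=[np.exp(-1j*np.radians(45+90*(k-1)))*complex(*(C[k]-ctr)) for k in C]
yaw=np.angle(np.mean(w)); print("ctr",ctr.round(4),"R",np.abs(w).round(4),"yaw",np.degrees(yaw),np.degrees(np.angle(w)))
for k in C:
    b=np.degrees(yaw)+45+90*(k-1); p=ctr+.115*np.array([np.cos(np.radians(b)),np.sin(np.radians(b))])
    print(k,"model",p.round(4),"turn cw deg",((b-A[k]+180)%360-180).round(1))
R=lambda a:np.array([[np.cos(a),-np.sin(a)],[np.sin(a),np.cos(a)]])
print("vent model",(ctr+R(yaw)@[.034,0]).round(4),"seen",c.plane(Z((292,216)),.234))
pp=c.plane(Z((240,237),(345,218)),.205);print("pipe ang",np.degrees(np.arctan2(*(pp[0]-pp[1])[1::-1])))
hh=c.plane(Z((255,222),(330,212)),.234);print("handle ang",np.degrees(np.arctan2(*(hh[0]-hh[1])[1::-1])),np.linalg.norm(hh[0]-hh[1]))
lid=c.plane(Z((130,294),(482,294),(307,118),(307,470)),.178)[:,:2]; print("lid",lid.round(4), lid.mean(0))
s=Cam("side")
q=s.proj([[*C[k],.22] for k in C]); print(((q-[195,155])*5).round())
E
python3 m.py
```

```text
1 [0.6257 0.1497] len 0.0611 outward ang 36.2
2 [0.4722 0.1235] len 0.0598 outward ang 140.2
3 [ 0.498 -0.034] len 0.0659 outward ang -131.5
4 [ 0.6549 -0.0093] len 0.0598 outward ang -49.4
ctr [0.5627 0.0574] R [0.1117 0.112  0.112  0.1139] yaw 9.578707318676692 [10.6536835   8.88418493  9.70274051  9.08561358]
1 model [0.6294 0.1512] turn cw deg 18.4
2 model [0.469  0.1241] turn cw deg 4.4
3 model [ 0.496  -0.0363] turn cw deg 6.1
4 model [ 0.6564 -0.0092] turn cw deg 14.0
vent model [0.5962 0.0631] seen [[0.59810893 0.06242576 0.234     ]]
pipe ang 100.35754281766637
handle ang 97.68171202894499 0.03985919094843046
lid [[ 0.5616  0.1538]
 [ 0.5615 -0.0402]
 [ 0.6598  0.0567]
 [ 0.4649  0.056 ]] [0.56194542 0.05658475]
[[123. 209.]
 [407. 279.]
 [527. 138.]
 [259.  76.]]
```

Call:
{"method": "apply_moves", "body": {"rows": [{"z":-20,"gripper":0.5},{"x":26.5,"y":-22,"z":-10,"gripper":0.5},{"x":26.5,"y":-22,"z":-10,"gripper":0.5},{"x":26.5,"y":-22,"gripper":0.5},{"x":26.5,"y":-22,"gripper":0.5}], "newtons": 70}}

```text
invalid input at $.rows[0]: expected keys x, y, z, ax, ay, az, gripper
```

Call:
{"method": "apply_moves", "body": {"rows": [{"x":26.5,"y":-22,"gripper":0.5},{"x":26.5,"y":-22,"gripper":0.5},{"x":26.5,"y":-22,"gripper":0.5},{"x":26.5,"y":-22,"gripper":0.5},{"x":26.5,"y":-22,"gripper":0.5}]}}

```text
invalid input at $.rows[0]: expected keys x, y, z, ax, ay, az, gripper
```

Call:
{"method": "apply_moves", "body": {"rows": [{"x":26.5,"y":-22,"gripper":0.5},{"x":26.5,"y":-22,"gripper":0.5},{"x":26.5,"y":-22,"gripper":0.5},{"x":26.5,"y":-22,"gripper":0.5},{"x":26.5,"y":-22,"gripper":0.5}]}}

```text
invalid input at $.rows[0]: expected keys x, y, z, ax, ay, az, gripper
```

Call:
{"method": "apply_moves", "body": {"rows": [{"x":26.5,"y":-22,"gripper":0.5},{"x":26.5,"y":-22,"gripper":0.5},{"x":26.5,"y":-22,"gripper":0.5},{"x":26.5,"y":-22,"gripper":0.5},{"gripper":0.5}]}}

```text
invalid input at $.rows[0]: expected keys x, y, z, ax, ay, az, gripper
```

```bash
cat > plan.py <<'E'
# plan.py x y z yaw [mm/row]: shift (at the present yaw), then the turn, to a tool-down pose
from h import *
import sys
from scipy.spatial.transform import Rotation as Ro
a=[float(v) for v in sys.argv[1:]]; o=get_obs(); p=np.array(o["position"]); R=Ro.from_quat(o["ee_rot"])
x=R.apply([1,0,0]); yaw=np.degrees(np.arctan2(x[1],x[0])); tilt=np.degrees(R.inv().apply([0,0,-1]))
print("t",round(o["clock"],2),"pos",p.round(4),"yaw",yaw.round(1),"tilt deg",tilt.round(2)[:2],"j7",o["joint_pos"][6].round(2),"F",o["ft_force"].round(1),"T",o["torque"].round(2),"w",round(o["grip_width"],3),round(o["grasp_force"],1))
if len(a)>=4:
    d=(np.array(a[:3])-p)*1000; s=R.inv().apply(d); t=(yaw-a[3]+180)%360-180; m=a[4] if len(a)>4 else 38
    n=int(max(np.ceil(np.linalg.norm(d)/m),1)); k=int(np.ceil(abs(t)/7.1)); print("shift",s.round(1),"=",n,"x",(s/n).round(1),"| az",t.round(1),"=",k,"x",(t/max(k,1)).round(2))
E
python3 plan.py .629 .151 .285 36.5
```

```text
t 0.3 pos [ 0.234  -0.5794  0.2421] yaw 22.0 tilt deg [-0.    0.02] j7 -0.09 F [ 0.  -0.5  0.1] T [ 0.06 -0.03 -0.01] w 1.0 0.0
shift [ 639.8 -529.4  -42.7] = 22 x [ 29.1 -24.1  -1.9] | az -14.5 = 3 x -4.84
```

Call:
{"method": "apply_moves", "body": {"rows": [{"x":0,"y":0,"z":-30,"ax":0,"ay":0,"az":0,"gripper":0.5},{"x":29,"y":-24,"z":-12,"ax":0,"ay":0,"az":0,"gripper":0.5},{"x":29,"y":-24,"z":0,"ax":0,"ay":0,"az":0,"gripper":0.5},{"x":29,"y":-24,"z":0,"ax":0,"ay":0,"az":0,"gripper":0.5},{"x":29,"y":-24,"z":0,"ax":0,"ay":0,"az":0,"gripper":0.5}], "newtons": 70}}

```text
clock: 0.72
position: [0.3062, -0.4456, 0.2845]
ee_rot: [0.982, 0.191, 0.0, 0.0]
ft_force: [1.3, -1.3, -0.3]
grip_width: 0.5
grasp_force: 0.0
```

Call:
{"method": "apply_moves", "body": {"rows": [{"x":29,"y":-24,"z":0,"ax":0,"ay":0,"az":0,"gripper":0.5},{"x":29,"y":-24,"z":0,"ax":0,"ay":0,"az":0,"gripper":0.5},{"x":29,"y":-24,"z":0,"ax":0,"ay":0,"az":0,"gripper":0.5},{"x":29,"y":-24,"z":0,"ax":0,"ay":0,"az":0,"gripper":0.5},{"x":29,"y":-24,"z":0,"ax":0,"ay":0,"az":0,"gripper":0.5}]}}

```text
clock: 1.13
position: [0.3957, -0.2798, 0.2845]
ee_rot: [0.982, 0.191, 0.0, 0.0]
ft_force: [0.4, -0.5, -0.6]
grip_width: 0.501
grasp_force: 0.0
```

Call:
{"method": "apply_moves", "body": {"rows": [{"x":29,"y":-24,"z":0,"ax":0,"ay":0,"az":0,"gripper":0.5},{"x":29,"y":-24,"z":0,"ax":0,"ay":0,"az":0,"gripper":0.5},{"x":29,"y":-24,"z":0,"ax":0,"ay":0,"az":0,"gripper":0.5},{"x":29,"y":-24,"z":0,"ax":0,"ay":0,"az":0,"gripper":0.5},{"x":29,"y":-24,"z":0,"ax":0,"ay":0,"az":0,"gripper":0.5}]}}

```text
clock: 1.55
position: [0.4852, -0.1142, 0.2846]
ee_rot: [0.982, 0.191, 0.0, 0.0]
ft_force: [1.2, -1.3, -0.5]
grip_width: 0.5
grasp_force: 0.0
```

Call:
{"method": "apply_moves", "body": {"rows": [{"x":29,"y":-24,"z":0,"ax":0,"ay":0,"az":0,"gripper":0.5},{"x":29,"y":-24,"z":0,"ax":0,"ay":0,"az":0,"gripper":0.5},{"x":29,"y":-24,"z":0,"ax":0,"ay":0,"az":0,"gripper":0.5},{"x":29,"y":-24,"z":0,"ax":0,"ay":0,"az":0,"gripper":0.5},{"x":29,"y":-24,"z":0,"ax":0,"ay":0,"az":0,"gripper":0.5}]}}

```text
clock: 1.97
position: [0.5748, 0.0511, 0.2844]
ee_rot: [0.982, 0.19, 0.0, 0.0]
ft_force: [0.8, 0.0, 1.0]
grip_width: 0.501
grasp_force: 0.0
```

```bash
python3 plan.py .629 .151 .285 36.5
```

```text
t 1.97 pos [0.5748 0.0511 0.2844] yaw 22.0 tilt deg [-0.02 -0.02] j7 -1.47 F [0.8 0.  1. ] T [ 0.02 -0.02 -0.02] w 0.501 0.0
shift [ 87.6 -72.4  -0.6] = 3 x [ 29.2 -24.1  -0.2] | az -14.5 = 3 x -4.85
```

Call:
{"method": "apply_moves", "body": {"rows": [{"x":29,"y":-24,"z":0,"ax":0,"ay":0,"az":0,"gripper":0.5},{"x":29,"y":-24,"z":0,"ax":0,"ay":0,"az":0,"gripper":0.5},{"x":29.6,"y":-24.4,"z":0,"ax":0,"ay":0,"az":-4.8,"gripper":0.5},{"x":0,"y":0,"z":0,"ax":0,"ay":0,"az":-4.8,"gripper":0.5},{"x":0,"y":0,"z":14,"ax":0,"ay":0,"az":-4.9,"gripper":0.5}]}}

```text
clock: 2.38
position: [0.6291, 0.1534, 0.2717]
ee_rot: [0.948, 0.317, 0.001, -0.001]
ft_force: [0.1, -0.2, 1.0]
grip_width: 0.499
grasp_force: 0.0
```

Call:
{"method": "apply_moves", "body": {"rows": [{"x":0,"y":0,"z":20,"ax":0,"ay":0,"az":0,"gripper":0.5},{"x":0,"y":0,"z":20,"ax":0,"ay":0,"az":0,"gripper":0.5},{"x":0,"y":0,"z":19,"ax":0,"ay":0,"az":0,"gripper":0.5},{"x":0,"y":0,"z":0,"ax":0,"ay":0,"az":0,"gripper":0.5},{"x":0,"y":0,"z":0,"ax":0,"ay":0,"az":0,"gripper":0.5}]}}

```text
clock: 2.8
position: [0.628, 0.1492, 0.2108]
ee_rot: [0.95, 0.313, -0.001, -0.0]
ft_force: [0.3, 0.7, 0.2]
grip_width: 0.503
grasp_force: 0.0
```

```bash
python3 plan.py .629 .151 .211 36.5
python3 - <<'E'
from h import *
a,b=Cam("top").img,Cam("side").img
A=cv2.resize(a[140:230,170:270],(400,360),interpolation=2);B=cv2.resize(b[140:230,180:280],(400,360),interpolation=2)
cv2.imwrite("pics/g1.png",np.hstack([A,B])[:,:,::-1])
E
```

```text
t 2.8 pos [0.628  0.1492 0.2108] yaw 36.5 tilt deg [0.09 0.04] j7 -1.44 F [0.3 0.7 0.2] T [ 0.01  0.05 -0.01] w 0.503 0.0
shift [ 1.9 -0.8 -0.2] = 1 x [ 1.9 -0.8 -0.2] | az -0.0 = 1 x -0.02
```

View pics/g1.png

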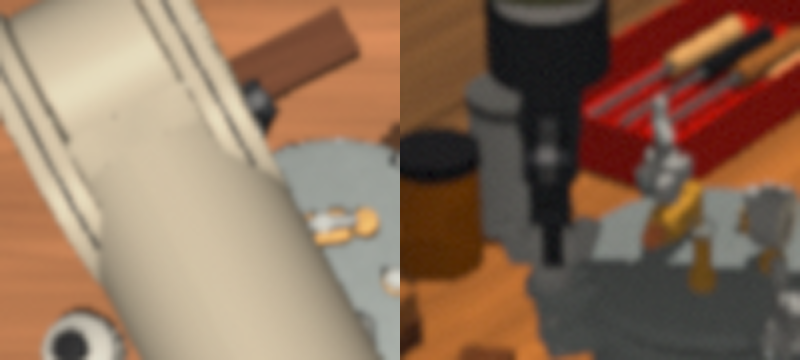

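The side view shows the fingers standing around nut 1 (crop about (555,250)), clear of everything else. I'll close them now.

Call:
{"method": "apply_moves", "body": {"rows": [{"x":0,"y":0,"z":0,"ax":0,"ay":0,"az":0,"gripper":0.8},{"x":0,"y":0,"z":0,"ax":0,"ay":0,"az":0,"gripper":1},{"x":0,"y":0,"z":0,"ax":0,"ay":0,"az":0,"gripper":1},{"x":0,"y":0,"z":0,"ax":0,"ay":0,"az":0,"gripper":1},{"x":0,"y":0,"z":0,"ax":0,"ay":0,"az":0,"gripper":1}], "newtons": 60}}

```text
clock: 3.32
position: [0.6282, 0.1505, 0.2125]
ee_rot: [0.95, 0.314, 0.001, -0.0]
ft_force: [-3.5, 1.8, 5.6]
grip_width: 0.098
grasp_force: 61.2
```

```bash
python3 plan.py .629 .151 .211 36.5
```

```text
t 3.32 pos [0.6282 0.1505 0.2125] yaw 36.5 tilt deg [-0.07  0.01] j7 -1.44 F [-3.5  1.8  5.6] T [0.26 0.74 0.14] w 0.098 61.2
shift [0.9 0.1 1.5] = 1 x [0.9 0.1 1.5] | az 0.0 = 1 x 0.05
```

Call:
{"method": "apply_moves", "body": {"rows": [{"x":0,"y":0,"z":0,"ax":0,"ay":0,"az":5,"gripper":1},{"x":0,"y":0,"z":0,"ax":0,"ay":0,"az":5,"gripper":1},{"x":0,"y":0,"z":0,"ax":0,"ay":0,"az":5,"gripper":1},{"x":0,"y":0,"z":0,"ax":0,"ay":0,"az":5,"gripper":1},{"x":0,"y":0,"z":0,"ax":0,"ay":0,"az":5,"gripper":1}]}}

```text
clock: 3.73
position: [0.6277, 0.1516, 0.2124]
ee_rot: [0.995, 0.099, 0.0, -0.001]
ft_force: [-5.0, 4.7, 5.5]
grip_width: 0.095
grasp_force: 61.5
```

Call:
{"method": "apply_moves", "body": {"rows": [{"x":0,"y":0,"z":0,"ax":0,"ay":0,"az":5,"gripper":1},{"x":0,"y":0,"z":0,"ax":0,"ay":0,"az":5,"gripper":1},{"x":0,"y":0,"z":0,"ax":0,"ay":0,"az":3,"gripper":1},{"x":0,"y":0,"z":0,"ax":0,"ay":0,"az":0,"gripper":1},{"x":0,"y":0,"z":0,"ax":0,"ay":0,"az":0,"gripper":1}]}}

```text
clock: 4.15
position: [0.6276, 0.1522, 0.2124]
ee_rot: [1.0, -0.012, 0.0, -0.001]
ft_force: [-5.0, 6.4, 5.3]
grip_width: 0.097
grasp_force: 60.9
```

```bash
python3 plan.py .629 .151 .211 36.5
```

```text
t 4.15 pos [0.6276 0.1522 0.2124] yaw -1.4 tilt deg [-0.    0.15] j7 -2.07 F [-5.   6.4  5.3] T [1.23 1.05 0.06] w 0.097 60.9
shift [1.5 1.2 1.4] = 1 x [1.5 1.2 1.4] | az -37.9 = 6 x -6.31
```

Call:
{"method": "apply_moves", "body": {"rows": [{"x":0,"y":0,"z":0,"ax":0,"ay":0,"az":0,"gripper":0.5},{"x":0,"y":0,"z":0,"ax":0,"ay":0,"az":0,"gripper":0.5},{"x":0,"y":0,"z":0,"ax":0,"ay":0,"az":0,"gripper":0.5},{"x":0,"y":0,"z":-30,"ax":0,"ay":0,"az":0,"gripper":0.5},{"x":0,"y":0,"z":-32,"ax":0,"ay":0,"az":0,"gripper":0.5}]}}

```text
clock: 4.57
position: [0.6275, 0.1483, 0.2719]
ee_rot: [1.0, -0.014, -0.002, 0.001]
ft_force: [0.7, -0.5, 0.5]
grip_width: 0.498
grasp_force: 0.0
```

Call:
{"method": "apply_moves", "body": {"rows": [{"x":-21.2,"y":31.3,"z":0,"ax":0,"ay":0,"az":0,"gripper":0.5},{"x":-21.2,"y":31.3,"z":0,"ax":0,"ay":0,"az":0,"gripper":0.5},{"x":-21.2,"y":31.3,"z":0,"ax":0,"ay":0,"az":0,"gripper":0.5},{"x":-21.2,"y":31.3,"z":0,"ax":0,"ay":0,"az":0,"gripper":0.5},{"x":-21.2,"y":31.3,"z":0,"ax":0,"ay":0,"az":0,"gripper":0.5}]}}

```text
clock: 4.98
position: [0.517, -0.0059, 0.2732]
ee_rot: [1.0, -0.014, 0.0, 0.0]
ft_force: [0.8, -1.5, 0.3]
grip_width: 0.498
grasp_force: 0.0
```

Call:
{"method": "apply_moves", "body": {"rows": [{"x":-21.2,"y":31.3,"z":0,"ax":0,"ay":0,"az":-7.1,"gripper":0.5},{"x":0,"y":0,"z":0,"ax":0,"ay":0,"az":-7.1,"gripper":0.5},{"x":0,"y":0,"z":0,"ax":0,"ay":0,"az":-7.1,"gripper":0.5},{"x":0,"y":0,"z":0,"ax":0,"ay":0,"az":-7.1,"gripper":0.5},{"x":0,"y":0,"z":0,"ax":0,"ay":0,"az":-7.1,"gripper":0.5}]}}

```text
clock: 5.4
position: [0.4986, -0.0323, 0.2736]
ee_rot: [0.958, 0.288, 0.0, 0.0]
ft_force: [-0.1, 0.9, -0.1]
grip_width: 0.507
grasp_force: 0.0
```

Call:
{"method": "apply_moves", "body": {"rows": [{"x":0,"y":0,"z":0,"ax":0,"ay":0,"az":-7.1,"gripper":0.5},{"x":0,"y":0,"z":0,"ax":0,"ay":0,"az":-7.1,"gripper":0.5},{"x":0,"y":0,"z":20,"ax":0,"ay":0,"az":0,"gripper":0.5},{"x":0,"y":0,"z":0,"ax":0,"ay":0,"az":0,"gripper":0.5},{"x":0,"y":0,"z":0,"ax":0,"ay":0,"az":0,"gripper":0.5}]}}

```text
clock: 5.82
position: [0.4981, -0.032, 0.2529]
ee_rot: [0.916, 0.401, -0.001, -0.0]
ft_force: [1.2, -0.3, 0.9]
grip_width: 0.502
grasp_force: 0.0
```

```bash
python3 plan.py .496 -.0355 .211 48.5
python3 - <<'E'
from h import *
a,b=Cam("top").img,Cam("side").img
A=cv2.resize(a[150:260,205:315],(400,400),interpolation=2);B=cv2.resize(b[120:230,230:340],(400,400),interpolation=2)
cv2.imwrite("pics/g2.png",np.hstack([A,B])[:,:,::-1])
E
```

```text
t 5.82 pos [ 0.4981 -0.032   0.2529] yaw 47.3 tilt deg [0.08 0.07] j7 -0.81 F [ 1.2 -0.3  0.9] T [ 0.04 -0.02  0.03] w 0.502 0.0
shift [-3.9  0.8 41.9] = 2 x [-2.   0.4 21. ] | az -1.2 = 1 x -1.17
```

View pics/g2.png

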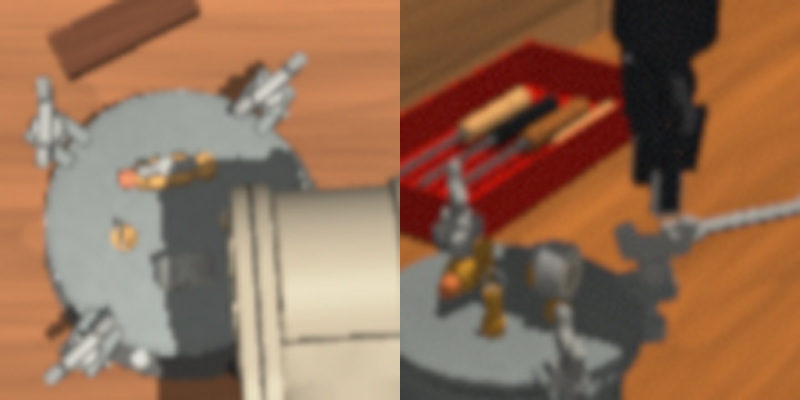

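The top crop shows nut 1's paddle now lying along world x (tips at (43,85) and (50,160)), so it is nipped. The gripper stands over nut 3.

Call:
{"method": "apply_moves", "body": {"rows": [{"x":-3,"y":0.8,"z":14,"ax":0,"ay":0,"az":-1,"gripper":0.5},{"x":0,"y":0,"z":14,"ax":0,"ay":0,"az":0,"gripper":0.5},{"x":0,"y":0,"z":14,"ax":0,"ay":0,"az":0,"gripper":0.5},{"x":0,"y":0,"z":0,"ax":0,"ay":0,"az":0,"gripper":0.5},{"x":0,"y":0,"z":0,"ax":0,"ay":0,"az":0,"gripper":0.7}]}}

```text
clock: 6.33
position: [0.4973, -0.0344, 0.2118]
ee_rot: [0.912, 0.41, -0.0, -0.0]
ft_force: [0.1, 1.3, -0.4]
grip_width: 0.373
grasp_force: 0.0
```

Call:
{"method": "apply_moves", "body": {"rows": [{"x":0,"y":0,"z":0,"ax":0,"ay":0,"az":0,"gripper":0.8},{"x":0,"y":0,"z":0,"ax":0,"ay":0,"az":0,"gripper":1},{"x":0,"y":0,"z":0,"ax":0,"ay":0,"az":0,"gripper":1},{"x":0,"y":0,"z":0,"ax":0,"ay":0,"az":0,"gripper":1},{"x":0,"y":0,"z":0,"ax":0,"ay":0,"az":0,"gripper":1}]}}

```text
clock: 6.75
position: [0.4982, -0.0346, 0.2128]
ee_rot: [0.912, 0.41, 0.001, 0.001]
ft_force: [0.6, -1.7, 7.0]
grip_width: 0.097
grasp_force: 63.0
```

```bash
python3 plan.py .496 -.0355 .211 3
```

```text
t 6.75 pos [ 0.4982 -0.0346  0.2128] yaw 48.4 tilt deg [-0.07 -0.14] j7 -0.8 F [ 0.6 -1.7  7. ] T [-0.16 -0.08 -0.2 ] w 0.097 63.0
shift [-2.2 -1.   1.8] = 1 x [-2.2 -1.   1.8] | az 45.4 = 7 x 6.48
```

Call:
{"method": "apply_moves", "body": {"rows": [{"x":0,"y":0,"z":0,"ax":0,"ay":0,"az":5,"gripper":1},{"x":0,"y":0,"z":0,"ax":0,"ay":0,"az":5,"gripper":1},{"x":0,"y":0,"z":0,"ax":0,"ay":0,"az":5,"gripper":1},{"x":0,"y":0,"z":0,"ax":0,"ay":0,"az":5,"gripper":1},{"x":0,"y":0,"z":0,"ax":0,"ay":0,"az":5,"gripper":1}]}}

```text
clock: 7.17
position: [0.4984, -0.0348, 0.2127]
ee_rot: [0.98, 0.201, 0.001, 0.001]
ft_force: [3.1, -1.9, 4.6]
grip_width: 0.092
grasp_force: 62.8
```

Call:
{"method": "apply_moves", "body": {"rows": [{"x":0,"y":0,"z":0,"ax":0,"ay":0,"az":5,"gripper":1},{"x":0,"y":0,"z":0,"ax":0,"ay":0,"az":5,"gripper":1},{"x":0,"y":0,"z":0,"ax":0,"ay":0,"az":5,"gripper":1},{"x":0,"y":0,"z":0,"ax":0,"ay":0,"az":5,"gripper":1},{"x":0,"y":0,"z":0,"ax":0,"ay":0,"az":0,"gripper":1}]}}

```text
clock: 7.58
position: [0.4984, -0.0351, 0.2126]
ee_rot: [1.0, 0.028, 0.002, 0.001]
ft_force: [3.2, -3.9, 4.7]
grip_width: 0.096
grasp_force: 62.8
```

Call:
{"method": "apply_moves", "body": {"rows": [{"x":0,"y":0,"z":0,"ax":0,"ay":0,"az":0,"gripper":0.5},{"x":0,"y":0,"z":0,"ax":0,"ay":0,"az":0,"gripper":0.5},{"x":0,"y":0,"z":0,"ax":0,"ay":0,"az":0,"gripper":0.5},{"x":0,"y":0,"z":-30,"ax":0,"ay":0,"az":0,"gripper":0.5},{"x":0,"y":0,"z":-32,"ax":0,"ay":0,"az":0,"gripper":0.5}]}}

```text
clock: 8.0
position: [0.4957, -0.034, 0.2722]
ee_rot: [1.0, 0.031, -0.003, -0.001]
ft_force: [0.2, 0.1, 0.2]
grip_width: 0.5
grasp_force: 0.0
```

```bash
python3 plan.py .471 .124 .274 139.5
```

```text
t 8.0 pos [ 0.4957 -0.034   0.2722] yaw 3.5 tilt deg [0.29 0.07] j7 -1.56 F [0.2 0.1 0.2] T [-0.03 -0.07 -0.  ] w 0.5 0.0
shift [ -14.9 -159.3   -1.5] = 5 x [ -3.  -31.9  -0.3] | az -136.0 = 20 x -6.8
```

Call:
{"method": "apply_moves", "body": {"rows": [{"x":-3,"y":-32,"z":0,"ax":0,"ay":0,"az":0,"gripper":0.5},{"x":-3,"y":-32,"z":0,"ax":0,"ay":0,"az":0,"gripper":0.5},{"x":-3,"y":-32,"z":0,"ax":0,"ay":0,"az":0,"gripper":0.5},{"x":-3,"y":-32,"z":0,"ax":0,"ay":0,"az":0,"gripper":0.5},{"x":-3,"y":-32,"z":0,"ax":0,"ay":0,"az":-6.8,"gripper":0.5}]}}

```text
clock: 8.42
position: [0.4718, 0.126, 0.2732]
ee_rot: [0.996, 0.089, -0.0, 0.0]
ft_force: [0.9, 0.1, 0.4]
grip_width: 0.498
grasp_force: 0.0
```

Call:
{"method": "apply_moves", "body": {"rows": [{"x":0,"y":0,"z":0,"ax":0,"ay":0,"az":-6.8,"gripper":0.5},{"x":0,"y":0,"z":0,"ax":0,"ay":0,"az":-6.8,"gripper":0.5},{"x":0,"y":0,"z":0,"ax":0,"ay":0,"az":-6.8,"gripper":0.5},{"x":0,"y":0,"z":0,"ax":0,"ay":0,"az":-6.8,"gripper":0.5},{"x":0,"y":0,"z":0,"ax":0,"ay":0,"az":-6.8,"gripper":0.5}]}}

```text
clock: 8.83
position: [0.4723, 0.1247, 0.273]
ee_rot: [0.925, 0.38, -0.001, -0.0]
ft_force: [0.4, 0.0, -0.1]
grip_width: 0.499
grasp_force: 0.0
```

Call:
{"method": "apply_moves", "body": {"rows": [{"x":0,"y":0,"z":0,"ax":0,"ay":0,"az":-6.8,"gripper":0.5},{"x":0,"y":0,"z":0,"ax":0,"ay":0,"az":-6.8,"gripper":0.5},{"x":0,"y":0,"z":0,"ax":0,"ay":0,"az":-6.8,"gripper":0.5},{"x":0,"y":0,"z":0,"ax":0,"ay":0,"az":-6.8,"gripper":0.5},{"x":0,"y":0,"z":0,"ax":0,"ay":0,"az":-6.8,"gripper":0.5}]}}

```text
clock: 9.25
position: [0.4723, 0.1246, 0.273]
ee_rot: [0.773, 0.634, -0.001, -0.0]
ft_force: [0.4, 0.2, -0.0]
grip_width: 0.498
grasp_force: 0.0
```

Call:
{"method": "apply_moves", "body": {"rows": [{"x":0,"y":0,"z":0,"ax":0,"ay":0,"az":-6.8,"gripper":0.5},{"x":0,"y":0,"z":0,"ax":0,"ay":0,"az":-6.8,"gripper":0.5},{"x":0,"y":0,"z":0,"ax":0,"ay":0,"az":-6.8,"gripper":0.5},{"x":0,"y":0,"z":0,"ax":0,"ay":0,"az":-6.8,"gripper":0.5},{"x":0,"y":0,"z":0,"ax":0,"ay":0,"az":-6.8,"gripper":0.5}]}}

```text
clock: 9.67
position: [0.4723, 0.1246, 0.273]
ee_rot: [0.554, 0.832, -0.0, -0.0]
ft_force: [0.2, 0.0, -0.9]
grip_width: 0.502
grasp_force: 0.0
```

Call:
{"method": "apply_moves", "body": {"rows": [{"x":0,"y":0,"z":0,"ax":0,"ay":0,"az":-6.8,"gripper":0.5},{"x":0,"y":0,"z":0,"ax":0,"ay":0,"az":-6.8,"gripper":0.5},{"x":0,"y":0,"z":0,"ax":0,"ay":0,"az":-6.8,"gripper":0.5},{"x":0,"y":0,"z":0,"ax":0,"ay":0,"az":-6.8,"gripper":0.5},{"x":0,"y":0,"z":0,"ax":0,"ay":0,"az":0,"gripper":0.5}]}}

```text
clock: 10.08
position: [0.4723, 0.1246, 0.273]
ee_rot: [0.343, 0.939, -0.0, -0.0]
ft_force: [0.2, 0.2, 0.9]
grip_width: 0.497
grasp_force: 0.0
```

```bash
python3 plan.py .4705 .124 .211 139.5
```

```text
t 10.08 pos [0.4723 0.1246 0.273 ] yaw 139.8 tilt deg [-0.04  0.04] j7 0.49 F [0.2 0.2 0.9] T [0.02 0.02 0.02] w 0.497 0.0
shift [ 1.  -1.6 62. ] = 2 x [ 0.5 -0.8 31. ] | az 0.3 = 1 x 0.34
```

Call:
{"method": "apply_moves", "body": {"rows": [{"x":1,"y":-1,"z":21,"ax":0,"ay":0,"az":0,"gripper":0.5},{"x":0,"y":0,"z":21,"ax":0,"ay":0,"az":0,"gripper":0.5},{"x":0,"y":0,"z":20,"ax":0,"ay":0,"az":0,"gripper":0.5},{"x":0,"y":0,"z":0,"ax":0,"ay":0,"az":0,"gripper":0.5},{"x":0,"y":0,"z":0,"ax":0,"ay":0,"az":0,"gripper":0.7}]}}

```text
clock: 10.5
position: [0.4707, 0.1243, 0.211]
ee_rot: [0.348, 0.938, -0.0, -0.001]
ft_force: [-1.2, -0.4, 0.1]
grip_width: 0.377
grasp_force: 0.0
```

Call:
{"method": "apply_moves", "body": {"rows": [{"x":0,"y":0,"z":0,"ax":0,"ay":0,"az":0,"gripper":0.8},{"x":0,"y":0,"z":0,"ax":0,"ay":0,"az":0,"gripper":1},{"x":0,"y":0,"z":0,"ax":0,"ay":0,"az":0,"gripper":1},{"x":0,"y":0,"z":0,"ax":0,"ay":0,"az":0,"gripper":1},{"x":0,"y":0,"z":0,"ax":0,"ay":0,"az":0,"gripper":1}]}}

```text
clock: 10.92
position: [0.4716, 0.1241, 0.2128]
ee_rot: [0.347, 0.938, -0.0, 0.001]
ft_force: [-3.4, -3.0, 6.6]
grip_width: 0.095
grasp_force: 61.6
```

```bash
python3 plan.py .4705 .124 .211 93
```

```text
t 10.92 pos [0.4716 0.1241 0.2128] yaw 139.4 tilt deg [ 0.08 -0.01] j7 0.46 F [-3.4 -3.   6.6] T [-0.61  0.85 -0.17] w 0.095 61.6
shift [ 0.8 -0.8  1.8] = 1 x [ 0.8 -0.8  1.8] | az 46.4 = 7 x 6.62
```

Call:
{"method": "apply_moves", "body": {"rows": [{"x":0,"y":0,"z":0,"ax":0,"ay":0,"az":5,"gripper":1},{"x":0,"y":0,"z":0,"ax":0,"ay":0,"az":5,"gripper":1},{"x":0,"y":0,"z":0,"ax":0,"ay":0,"az":5,"gripper":1},{"x":0,"y":0,"z":0,"ax":0,"ay":0,"az":5,"gripper":1},{"x":0,"y":0,"z":0,"ax":0,"ay":0,"az":5,"gripper":1}]}}

```text
clock: 11.33
position: [0.4712, 0.1238, 0.2126]
ee_rot: [0.544, 0.839, -0.001, 0.0]
ft_force: [-7.7, -5.3, 8.2]
grip_width: 0.095
grasp_force: 61.8
```

Call:
{"method": "apply_moves", "body": {"rows": [{"x":0,"y":0,"z":0,"ax":0,"ay":0,"az":5,"gripper":1},{"x":0,"y":0,"z":0,"ax":0,"ay":0,"az":5,"gripper":1},{"x":0,"y":0,"z":0,"ax":0,"ay":0,"az":5,"gripper":1},{"x":0,"y":0,"z":0,"ax":0,"ay":0,"az":6,"gripper":1},{"x":0,"y":0,"z":0,"ax":0,"ay":0,"az":0,"gripper":1}]}}

```text
clock: 11.75
position: [0.4707, 0.1236, 0.2125]
ee_rot: [0.688, 0.725, -0.001, 0.0]
ft_force: [-9.5, -5.5, 9.5]
grip_width: 0.094
grasp_force: 62.0
```

Call:
{"method": "apply_moves", "body": {"rows": [{"x":0,"y":0,"z":0,"ax":0,"ay":0,"az":0,"gripper":0.5},{"x":0,"y":0,"z":0,"ax":0,"ay":0,"az":0,"gripper":0.5},{"x":0,"y":0,"z":0,"ax":0,"ay":0,"az":0,"gripper":0.5},{"x":0,"y":0,"z":-30,"ax":0,"ay":0,"az":0,"gripper":0.5},{"x":0,"y":0,"z":-32,"ax":0,"ay":0,"az":0,"gripper":0.5}]}}

```text
clock: 12.17
position: [0.4704, 0.1242, 0.273]
ee_rot: [0.686, 0.728, -0.001, -0.001]
ft_force: [0.9, 0.1, 0.6]
grip_width: 0.502
grasp_force: 0.0
```

```bash
python3 plan.py .656 -.0085 .274 131
```

```text
t 12.17 pos [0.4704 0.1242 0.273 ] yaw 93.4 tilt deg [-0.01  0.18] j7 -0.31 F [0.9 0.1 0.6] T [-0.02 -0.04  0.  ] w 0.502 0.0
shift [-143.6  177.3   -1.5] = 7 x [-20.5  25.3  -0.2] | az -37.6 = 6 x -6.26
```

Call:
{"method": "apply_moves", "body": {"rows": [{"x":-24,"y":29.5,"z":0,"ax":0,"ay":0,"az":0,"gripper":0.5},{"x":-24,"y":29.5,"z":0,"ax":0,"ay":0,"az":0,"gripper":0.5},{"x":-24,"y":29.5,"z":0,"ax":0,"ay":0,"az":0,"gripper":0.5},{"x":-24,"y":29.5,"z":0,"ax":0,"ay":0,"az":0,"gripper":0.5},{"x":-24,"y":29.5,"z":0,"ax":0,"ay":0,"az":0,"gripper":0.5}]}}

```text
clock: 12.58
position: [0.6273, 0.012, 0.2735]
ee_rot: [0.686, 0.728, 0.0, 0.0]
ft_force: [0.4, 0.3, 0.5]
grip_width: 0.504
grasp_force: 0.0
```

Call:
{"method": "apply_moves", "body": {"rows": [{"x":-23.6,"y":29.5,"z":0,"ax":0,"ay":0,"az":-6.3,"gripper":0.5},{"x":0,"y":0,"z":0,"ax":0,"ay":0,"az":-6.3,"gripper":0.5},{"x":0,"y":0,"z":0,"ax":0,"ay":0,"az":-6.3,"gripper":0.5},{"x":0,"y":0,"z":0,"ax":0,"ay":0,"az":-6.3,"gripper":0.5},{"x":0,"y":0,"z":0,"ax":0,"ay":0,"az":-6.2,"gripper":0.5}]}}

```text
clock: 13.0
position: [0.657, -0.0084, 0.2732]
ee_rot: [0.461, 0.887, 0.0, -0.0]
ft_force: [0.3, -0.9, 0.2]
grip_width: 0.502
grasp_force: 0.0
```

Call:
{"method": "apply_moves", "body": {"rows": [{"x":0,"y":0,"z":0,"ax":0,"ay":0,"az":-6.2,"gripper":0.5},{"x":0,"y":0,"z":20,"ax":0,"ay":0,"az":0,"gripper":0.5},{"x":0,"y":0,"z":0,"ax":0,"ay":0,"az":0,"gripper":0.5},{"x":0,"y":0,"z":0,"ax":0,"ay":0,"az":0,"gripper":0.5}]}}

```text
clock: 13.33
position: [0.6562, -0.0087, 0.2527]
ee_rot: [0.415, 0.91, -0.0, -0.001]
ft_force: [0.3, -0.0, 0.5]
grip_width: 0.501
grasp_force: 0.0
```

```bash
python3 plan.py .6555 -.009 .211 131
```

```text
t 13.33 pos [ 0.6562 -0.0087  0.2527] yaw 131.0 tilt deg [-0.07  0.08] j7 0.47 F [ 0.3 -0.   0.5] T [ 0.01  0.02 -0.  ] w 0.501 0.0
shift [ 0.2 -0.7 41.7] = 2 x [ 0.1 -0.4 20.9] | az -0.0 = 1 x -0.04
```

Call:
{"method": "apply_moves", "body": {"rows": [{"x":0,"y":0,"z":14,"ax":0,"ay":0,"az":0,"gripper":0.5},{"x":0,"y":0,"z":14,"ax":0,"ay":0,"az":0,"gripper":0.5},{"x":0,"y":0,"z":13.5,"ax":0,"ay":0,"az":0,"gripper":0.5},{"x":0,"y":0,"z":0,"ax":0,"ay":0,"az":0,"gripper":0.5},{"x":0,"y":0,"z":0,"ax":0,"ay":0,"az":0,"gripper":0.7}]}}

```text
clock: 13.75
position: [0.6564, -0.0085, 0.2118]
ee_rot: [0.415, 0.91, -0.0, -0.0]
ft_force: [0.3, -0.3, -0.2]
grip_width: 0.374
grasp_force: 0.0
```

Call:
{"method": "apply_moves", "body": {"rows": [{"x":0,"y":0,"z":0,"ax":0,"ay":0,"az":0,"gripper":0.8},{"x":0,"y":0,"z":0,"ax":0,"ay":0,"az":0,"gripper":1},{"x":0,"y":0,"z":0,"ax":0,"ay":0,"az":0,"gripper":1},{"x":0,"y":0,"z":0,"ax":0,"ay":0,"az":0,"gripper":1},{"x":0,"y":0,"z":0,"ax":0,"ay":0,"az":0,"gripper":1}]}}

```text
clock: 14.17
position: [0.6576, -0.0078, 0.2133]
ee_rot: [0.414, 0.91, 0.001, 0.001]
ft_force: [5.8, 2.1, 4.6]
grip_width: 0.094
grasp_force: 63.2
```

```bash
python3 plan.py .656 -.0085 .211 92
```

```text
t 14.17 pos [ 0.6576 -0.0078  0.2133] yaw 131.0 tilt deg [ 0.09 -0.16] j7 0.46 F [5.8 2.1 4.6] T [ 0.56 -0.96 -0.14] w 0.094 63.2
shift [ 0.5 -1.7  2.3] = 1 x [ 0.5 -1.7  2.3] | az 39.0 = 6 x 6.51
```

Call:
{"method": "apply_moves", "body": {"rows": [{"x":0,"y":0,"z":0,"ax":0,"ay":0,"az":5,"gripper":1},{"x":0,"y":0,"z":0,"ax":0,"ay":0,"az":5,"gripper":1},{"x":0,"y":0,"z":0,"ax":0,"ay":0,"az":5,"gripper":1},{"x":0,"y":0,"z":0,"ax":0,"ay":0,"az":5,"gripper":1},{"x":0,"y":0,"z":0,"ax":0,"ay":0,"az":5,"gripper":1}]}}

```text
clock: 14.58
position: [0.6577, -0.0077, 0.2132]
ee_rot: [0.603, 0.798, 0.001, 0.001]
ft_force: [6.1, 1.8, 3.4]
grip_width: 0.098
grasp_force: 63.1
```

Call:
{"method": "apply_moves", "body": {"rows": [{"x":0,"y":0,"z":0,"ax":0,"ay":0,"az":5,"gripper":1},{"x":0,"y":0,"z":0,"ax":0,"ay":0,"az":5,"gripper":1},{"x":0,"y":0,"z":0,"ax":0,"ay":0,"az":5,"gripper":1},{"x":0,"y":0,"z":0,"ax":0,"ay":0,"az":0,"gripper":1},{"x":0,"y":0,"z":0,"ax":0,"ay":0,"az":0,"gripper":1}]}}

```text
clock: 15.0
position: [0.6577, -0.0076, 0.2131]
ee_rot: [0.701, 0.713, 0.001, 0.001]
ft_force: [5.5, 2.5, 1.5]
grip_width: 0.093
grasp_force: 63.0
```

Call:
{"method": "apply_moves", "body": {"rows": [{"x":0,"y":0,"z":0,"ax":0,"ay":0,"az":0,"gripper":0.5},{"x":0,"y":0,"z":0,"ax":0,"ay":0,"az":0,"gripper":0.5},{"x":0,"y":0,"z":0,"ax":0,"ay":0,"az":0,"gripper":0.5},{"x":0,"y":0,"z":-30,"ax":0,"ay":0,"az":0,"gripper":0.5},{"x":0,"y":0,"z":-32,"ax":0,"ay":0,"az":0,"gripper":0.5}]}}

```text
clock: 15.42
position: [0.6551, -0.0091, 0.2722]
ee_rot: [0.701, 0.713, -0.002, -0.002]
ft_force: [0.4, 0.6, 0.9]
grip_width: 0.5
grasp_force: 0.0
```

```bash
python3 plan.py .628 .151 .274 178.6
```

```text
t 15.42 pos [ 0.6551 -0.0091  0.2722] yaw 91.0 tilt deg [0.02 0.31] j7 -0.18 F [0.4 0.6 0.9] T [-0.07 -0.05 -0.01] w 0.5 0.0
shift [160.5 -24.3  -1.7] = 5 x [32.1 -4.9 -0.3] | az -87.6 = 13 x -6.74
```

Call:
{"method": "apply_moves", "body": {"rows": [{"x":32.1,"y":-4.9,"z":0,"ax":0,"ay":0,"az":0,"gripper":0.5},{"x":32.1,"y":-4.9,"z":0,"ax":0,"ay":0,"az":0,"gripper":0.5},{"x":32.1,"y":-4.9,"z":0,"ax":0,"ay":0,"az":0,"gripper":0.5},{"x":32.1,"y":-4.9,"z":0,"ax":0,"ay":0,"az":0,"gripper":0.5},{"x":32.1,"y":-4.9,"z":0,"ax":0,"ay":0,"az":-6.8,"gripper":0.5}]}}

```text
clock: 15.83
position: [0.6285, 0.1527, 0.2739]
ee_rot: [0.658, 0.753, -0.0, 0.0]
ft_force: [0.1, 0.3, -0.7]
grip_width: 0.501
grasp_force: 0.0
```

Call:
{"method": "apply_moves", "body": {"rows": [{"x":0,"y":0,"z":0,"ax":0,"ay":0,"az":-6.8,"gripper":0.5},{"x":0,"y":0,"z":0,"ax":0,"ay":0,"az":-6.8,"gripper":0.5},{"x":0,"y":0,"z":0,"ax":0,"ay":0,"az":-6.8,"gripper":0.5},{"x":0,"y":0,"z":0,"ax":0,"ay":0,"az":-6.8,"gripper":0.5},{"x":0,"y":0,"z":0,"ax":0,"ay":0,"az":-6.8,"gripper":0.5}]}}

```text
clock: 16.25
position: [0.629, 0.1512, 0.2736]
ee_rot: [0.406, 0.914, -0.001, -0.0]
ft_force: [0.8, -0.2, 0.0]
grip_width: 0.503
grasp_force: 0.0
```

Call:
{"method": "apply_moves", "body": {"rows": [{"x":0,"y":0,"z":0,"ax":0,"ay":0,"az":-6.8,"gripper":0.5},{"x":0,"y":0,"z":0,"ax":0,"ay":0,"az":-6.8,"gripper":0.5},{"x":0,"y":0,"z":0,"ax":0,"ay":0,"az":-6.8,"gripper":0.5},{"x":0,"y":0,"z":0,"ax":0,"ay":0,"az":-6.8,"gripper":0.5},{"x":0,"y":0,"z":0,"ax":0,"ay":0,"az":-6.8,"gripper":0.5}]}}

```text
clock: 16.67
position: [0.629, 0.1511, 0.2736]
ee_rot: [0.121, 0.993, -0.0, -0.0]
ft_force: [0.4, -0.1, 0.3]
grip_width: 0.5
grasp_force: 0.0
```

Call:
{"method": "apply_moves", "body": {"rows": [{"x":0,"y":0,"z":0,"ax":0,"ay":0,"az":-6.5,"gripper":0.5},{"x":0,"y":0,"z":0,"ax":0,"ay":0,"az":-6.5,"gripper":0.5},{"x":0,"y":0,"z":20,"ax":0,"ay":0,"az":0,"gripper":0.5},{"x":0,"y":0,"z":0,"ax":0,"ay":0,"az":0,"gripper":0.5},{"x":0,"y":0,"z":0,"ax":0,"ay":0,"az":0,"gripper":0.5}]}}

```text
clock: 17.08
position: [0.6287, 0.1508, 0.253]
ee_rot: [0.011, 1.0, -0.001, -0.001]
ft_force: [-0.2, 0.1, 0.4]
grip_width: 0.497
grasp_force: 0.0
```

```bash
python3 plan.py .628 .151 .211 178.6
```

```text
t 17.08 pos [0.6287 0.1508 0.253 ] yaw 178.7 tilt deg [-0.14  0.07] j7 1.0 F [-0.2  0.1  0.4] T [-0.    0.02  0.02] w 0.497 0.0
shift [ 0.6  0.2 42. ] = 2 x [ 0.3  0.1 21. ] | az 0.1 = 1 x 0.15
```

Call:
{"method": "apply_moves", "body": {"rows": [{"x":0,"y":0,"z":14,"ax":0,"ay":0,"az":0,"gripper":0.5},{"x":0,"y":0,"z":14,"ax":0,"ay":0,"az":0,"gripper":0.5},{"x":0,"y":0,"z":13.5,"ax":0,"ay":0,"az":0,"gripper":0.5},{"x":0,"y":0,"z":0,"ax":0,"ay":0,"az":0,"gripper":0.5},{"x":0,"y":0,"z":0,"ax":0,"ay":0,"az":0,"gripper":0.7}]}}

```text
clock: 17.5
position: [0.6288, 0.1513, 0.2115]
ee_rot: [0.01, 1.0, -0.0, -0.001]
ft_force: [1.1, -0.7, -0.9]
grip_width: 0.375
grasp_force: 0.0
```

Call:
{"method": "apply_moves", "body": {"rows": [{"x":0,"y":0,"z":0,"ax":0,"ay":0,"az":0,"gripper":0.8},{"x":0,"y":0,"z":0,"ax":0,"ay":0,"az":0,"gripper":1},{"x":0,"y":0,"z":0,"ax":0,"ay":0,"az":0,"gripper":1},{"x":0,"y":0,"z":0,"ax":0,"ay":0,"az":0,"gripper":1},{"x":0,"y":0,"z":0,"ax":0,"ay":0,"az":0,"gripper":1}]}}

```text
clock: 17.92
position: [0.6295, 0.1523, 0.2133]
ee_rot: [0.01, 1.0, 0.0, 0.001]
ft_force: [-0.1, 2.5, 5.0]
grip_width: 0.093
grasp_force: 62.9
```

Call:
{"method": "apply_moves", "body": {"rows": [{"x":0,"y":0,"z":0,"ax":0,"ay":0,"az":5,"gripper":1},{"x":0,"y":0,"z":0,"ax":0,"ay":0,"az":5,"gripper":1},{"x":0,"y":0,"z":0,"ax":0,"ay":0,"az":5,"gripper":1},{"x":0,"y":0,"z":0,"ax":0,"ay":0,"az":5,"gripper":1},{"x":0,"y":0,"z":0,"ax":0,"ay":0,"az":5,"gripper":1}]}}

```text
clock: 18.33
position: [0.6295, 0.1528, 0.2132]
ee_rot: [0.228, 0.974, 0.001, 0.001]
ft_force: [1.5, 4.5, 2.9]
grip_width: 0.096
grasp_force: 62.8
```

Call:
{"method": "apply_moves", "body": {"rows": [{"x":0,"y":0,"z":0,"ax":0,"ay":0,"az":5,"gripper":1},{"x":0,"y":0,"z":0,"ax":0,"ay":0,"az":5,"gripper":1},{"x":0,"y":0,"z":0,"ax":0,"ay":0,"az":3,"gripper":1},{"x":0,"y":0,"z":0,"ax":0,"ay":0,"az":0,"gripper":1},{"x":0,"y":0,"z":0,"ax":0,"ay":0,"az":0,"gripper":1}]}}

```text
clock: 18.75
position: [0.6296, 0.153, 0.2131]
ee_rot: [0.335, 0.942, 0.001, 0.001]
ft_force: [2.4, 5.2, 2.7]
grip_width: 0.091
grasp_force: 62.6
```

```bash
python3 plan.py .628 .151 .211 137.6
```

```text
t 18.75 pos [0.6296 0.153  0.2131] yaw 140.9 tilt deg [ 0.03 -0.15] j7 0.36 F [2.4 5.2 2.7] T [ 1.03 -0.37  0.13] w 0.091 62.6
shift [ 0.  -2.6  2.1] = 1 x [ 0.  -2.6  2.1] | az 3.3 = 1 x 3.26
```

Call:
{"method": "apply_moves", "body": {"rows": [{"x":0,"y":0,"z":0,"ax":0,"ay":0,"az":2,"gripper":1},{"x":0,"y":0,"z":0,"ax":0,"ay":0,"az":2,"gripper":1},{"x":0,"y":0,"z":0,"ax":0,"ay":0,"az":0,"gripper":1}]}}

```text
clock: 19.0
position: [0.6297, 0.153, 0.2131]
ee_rot: [0.368, 0.93, 0.001, 0.001]
ft_force: [2.8, 4.7, 2.8]
grip_width: 0.093
grasp_force: 62.6
```

```bash
python3 plan.py
```

```text
t 19.0 pos [0.6297 0.153  0.2131] yaw 136.8 tilt deg [ 0.01 -0.15] j7 0.3 F [2.8 4.7 2.8] T [ 1.09 -0.52  0.26] w 0.093 62.6
```

Call:
{"method": "apply_moves", "body": {"rows": [{"x":0,"y":0,"z":0,"ax":0,"ay":0,"az":2,"gripper":1},{"x":0,"y":0,"z":0,"ax":0,"ay":0,"az":2,"gripper":1},{"x":0,"y":0,"z":0,"ax":0,"ay":0,"az":0,"gripper":1}]}}

```text
clock: 19.25
position: [0.6297, 0.1531, 0.2132]
ee_rot: [0.4, 0.916, 0.001, 0.001]
ft_force: [3.0, 5.1, 3.0]
grip_width: 0.094
grasp_force: 68.5
```

```bash
python3 plan.py
```

```text
t 19.25 pos [0.6297 0.1531 0.2132] yaw 132.8 tilt deg [ 0.02 -0.15] j7 0.23 F [3.  5.1 3. ] T [ 0.92 -0.59  1.07] w 0.094 68.5
```

Nut 1 is on its stop: torque jumped from 0.26 to 1.07 N m at about 134°.

Call:
{"method": "apply_moves", "body": {"rows": [{"x":0,"y":0,"z":0,"ax":0,"ay":0,"az":0,"gripper":0.5},{"x":0,"y":0,"z":0,"ax":0,"ay":0,"az":0,"gripper":0.5},{"x":0,"y":0,"z":0,"ax":0,"ay":0,"az":0,"gripper":0.5},{"x":0,"y":0,"z":-30,"ax":0,"ay":0,"az":0,"gripper":0.5},{"x":0,"y":0,"z":-32,"ax":0,"ay":0,"az":0,"gripper":0.5}]}}

```text
clock: 19.67
position: [0.6283, 0.1503, 0.2728]
ee_rot: [0.401, 0.916, -0.002, -0.002]
ft_force: [0.6, -0.1, 0.8]
grip_width: 0.499
grasp_force: 0.0
```

```bash
python3 plan.py .498 -.035 .274 183.4
```

```text
t 19.67 pos [0.6283 0.1503 0.2728] yaw 132.8 tilt deg [-0.11  0.27] j7 0.25 F [ 0.6 -0.1  0.8] T [-0.01 -0.05  0.02] w 0.499 0.0
shift [-4.750e+01 -2.215e+02 -2.000e-01] = 6 x [ -7.9 -36.9  -0. ] | az -50.6 = 8 x -6.33
```

Call:
{"method": "apply_moves", "body": {"rows": [{"x":-7.9,"y":-36.9,"z":0,"ax":0,"ay":0,"az":0,"gripper":0.5},{"x":-7.9,"y":-36.9,"z":0,"ax":0,"ay":0,"az":0,"gripper":0.5},{"x":-7.9,"y":-36.9,"z":0,"ax":0,"ay":0,"az":0,"gripper":0.5},{"x":-7.9,"y":-36.9,"z":0,"ax":0,"ay":0,"az":0,"gripper":0.5},{"x":-7.9,"y":-36.9,"z":0,"ax":0,"ay":0,"az":0,"gripper":0.5}]}}

```text
clock: 20.08
position: [0.5193, -0.0046, 0.2741]
ee_rot: [0.401, 0.916, -0.0, -0.0]
ft_force: [1.2, -0.7, 0.1]
grip_width: 0.501
grasp_force: 0.0
```

Call:
{"method": "apply_moves", "body": {"rows": [{"x":-7.9,"y":-36.9,"z":0,"ax":0,"ay":0,"az":-6.3,"gripper":0.5},{"x":0,"y":0,"z":0,"ax":0,"ay":0,"az":-6.3,"gripper":0.5},{"x":0,"y":0,"z":0,"ax":0,"ay":0,"az":-6.3,"gripper":0.5},{"x":0,"y":0,"z":0,"ax":0,"ay":0,"az":-6.3,"gripper":0.5},{"x":0,"y":0,"z":0,"ax":0,"ay":0,"az":-6.3,"gripper":0.5}]}}

```text
clock: 20.5
position: [0.5005, -0.0321, 0.2744]
ee_rot: [0.139, 0.99, -0.0, -0.0]
ft_force: [0.7, -0.5, -0.7]
grip_width: 0.503
grasp_force: 0.0
```

Call:
{"method": "apply_moves", "body": {"rows": [{"x":0,"y":0,"z":0,"ax":0,"ay":0,"az":-6.4,"gripper":0.5},{"x":0,"y":0,"z":0,"ax":0,"ay":0,"az":-6.4,"gripper":0.5},{"x":0,"y":0,"z":0,"ax":0,"ay":0,"az":-6.3,"gripper":0.5},{"x":0,"y":0,"z":20,"ax":0,"ay":0,"az":0,"gripper":0.5},{"x":0,"y":0,"z":0,"ax":0,"ay":0,"az":0,"gripper":0.5}]}}

```text
clock: 20.92
position: [0.4995, -0.0319, 0.2519]
ee_rot: [-0.025, 1.0, -0.0, -0.002]
ft_force: [-0.7, -0.4, -0.9]
grip_width: 0.503
grasp_force: 0.0
```

```bash
python3 plan.py .498 -.035 .211 183.4
```

```text
t 20.92 pos [ 0.4995 -0.0319  0.2519] yaw -177.1 tilt deg [-0.21 -0.  ] j7 1.54 F [-0.7 -0.4 -0.9] T [ 0.01 -0.    0.04] w 0.503 0.0
shift [ 1.5 -3.  40.9] = 2 x [ 0.7 -1.5 20.4] | az -0.5 = 1 x -0.5
```

Call:
{"method": "apply_moves", "body": {"rows": [{"x":1.5,"y":-3,"z":14,"ax":0,"ay":0,"az":0,"gripper":0.5},{"x":0,"y":0,"z":14,"ax":0,"ay":0,"az":0,"gripper":0.5},{"x":0,"y":0,"z":13,"ax":0,"ay":0,"az":0,"gripper":0.5},{"x":0,"y":0,"z":0,"ax":0,"ay":0,"az":0,"gripper":0.5},{"x":0,"y":0,"z":0,"ax":0,"ay":0,"az":0,"gripper":0.7}]}}

```text
clock: 21.33
position: [0.4991, -0.0346, 0.2136]
ee_rot: [-0.025, 1.0, -0.0, -0.001]
ft_force: [0.2, 0.1, -0.5]
grip_width: 0.374
grasp_force: 0.0
```

Call:
{"method": "apply_moves", "body": {"rows": [{"x":0,"y":0,"z":0,"ax":0,"ay":0,"az":0,"gripper":0.8},{"x":0,"y":0,"z":0,"ax":0,"ay":0,"az":0,"gripper":1},{"x":0,"y":0,"z":0,"ax":0,"ay":0,"az":0,"gripper":1},{"x":0,"y":0,"z":0,"ax":0,"ay":0,"az":0,"gripper":1},{"x":0,"y":0,"z":0,"ax":0,"ay":0,"az":0,"gripper":1}]}}

```text
clock: 21.75
position: [0.5, -0.035, 0.2146]
ee_rot: [-0.025, 1.0, -0.001, 0.001]
ft_force: [-1.7, -2.9, 5.6]
grip_width: 0.095
grasp_force: 62.2
```

Call:
{"method": "apply_moves", "body": {"rows": [{"x":0,"y":0,"z":0,"ax":0,"ay":0,"az":5,"gripper":1},{"x":0,"y":0,"z":0,"ax":0,"ay":0,"az":5,"gripper":1},{"x":0,"y":0,"z":0,"ax":0,"ay":0,"az":5,"gripper":1},{"x":0,"y":0,"z":0,"ax":0,"ay":0,"az":5,"gripper":1},{"x":0,"y":0,"z":0,"ax":0,"ay":0,"az":5,"gripper":1}]}}

```text
clock: 22.17
position: [0.4999, -0.0358, 0.2145]
ee_rot: [0.194, 0.981, -0.001, 0.001]
ft_force: [-1.9, -5.7, 4.7]
grip_width: 0.095
grasp_force: 62.3
```

Call:
{"method": "apply_moves", "body": {"rows": [{"x":0,"y":0,"z":0,"ax":0,"ay":0,"az":5,"gripper":1},{"x":0,"y":0,"z":0,"ax":0,"ay":0,"az":5,"gripper":1},{"x":0,"y":0,"z":0,"ax":0,"ay":0,"az":5,"gripper":1},{"x":0,"y":0,"z":0,"ax":0,"ay":0,"az":4,"gripper":1},{"x":0,"y":0,"z":0,"ax":0,"ay":0,"az":0,"gripper":1}]}}

```text
clock: 22.58
position: [0.4996, -0.0364, 0.2144]
ee_rot: [0.354, 0.935, -0.001, 0.001]
ft_force: [-3.0, -7.2, 6.0]
grip_width: 0.09
grasp_force: 62.2
```

```bash
python3 plan.py
```

```text
t 22.58 pos [ 0.4996 -0.0364  0.2144] yaw 138.6 tilt deg [0.14 0.11] j7 0.76 F [-3.  -7.2  6. ] T [-1.63  0.71  0.09] w 0.09 62.2
```

Call:
{"method": "apply_moves", "body": {"rows": [{"x":0,"y":0,"z":0,"ax":0,"ay":0,"az":2,"gripper":1},{"x":0,"y":0,"z":0,"ax":0,"ay":0,"az":2,"gripper":1},{"x":0,"y":0,"z":0,"ax":0,"ay":0,"az":0,"gripper":1}]}}

```text
clock: 22.83
position: [0.4995, -0.0365, 0.2144]
ee_rot: [0.385, 0.923, -0.001, 0.001]
ft_force: [-4.1, -8.7, 6.6]
grip_width: 0.094
grasp_force: 63.0
```

```bash
python3 plan.py
```

```text
t 22.83 pos [ 0.4995 -0.0365  0.2144] yaw 134.7 tilt deg [0.15 0.12] j7 0.7 F [-4.1 -8.7  6.6] T [-1.7   0.74  0.73] w 0.094 63.0
```

Call:
{"method": "apply_moves", "body": {"rows": [{"x":0,"y":0,"z":0,"ax":0,"ay":0,"az":2,"gripper":1},{"x":0,"y":0,"z":0,"ax":0,"ay":0,"az":0.5,"gripper":1},{"x":0,"y":0,"z":0,"ax":0,"ay":0,"az":0,"gripper":1}]}}

```text
clock: 23.08
position: [0.4995, -0.0365, 0.2144]
ee_rot: [0.404, 0.915, -0.002, 0.001]
ft_force: [-3.8, -7.7, 6.9]
grip_width: 0.093
grasp_force: 69.1
```

```bash
python3 plan.py
```

```text
t 23.08 pos [ 0.4995 -0.0365  0.2144] yaw 132.4 tilt deg [0.17 0.12] j7 0.65 F [-3.8 -7.7  6.9] T [-1.83  0.81  1.04] w 0.093 69.1
```

Call:
{"method": "apply_moves", "body": {"rows": [{"x":0,"y":0,"z":0,"ax":0,"ay":0,"az":0,"gripper":0.5},{"x":0,"y":0,"z":0,"ax":0,"ay":0,"az":0,"gripper":0.5},{"x":0,"y":0,"z":0,"ax":0,"ay":0,"az":0,"gripper":0.5},{"x":0,"y":0,"z":-30,"ax":0,"ay":0,"az":0,"gripper":0.5},{"x":0,"y":0,"z":-30,"ax":0,"ay":0,"az":0,"gripper":0.5}]}}

```text
clock: 23.5
position: [0.4985, -0.0339, 0.273]
ee_rot: [0.403, 0.915, -0.0, -0.002]
ft_force: [1.0, 0.0, 0.9]
grip_width: 0.502
grasp_force: 0.0
```

```bash
python3 plan.py .471 .124 .274 93.4
```

```text
t 23.5 pos [ 0.4985 -0.0339  0.273 ] yaw 132.5 tilt deg [-0.17  0.1 ] j7 0.68 F [1.  0.  0.9] T [-0.01 -0.02 -0.  ] w 0.502 0.0
shift [135.   86.4  -0.7] = 5 x [27.  17.3 -0.1] | az 39.1 = 6 x 6.51
```

Nut 3 is tight. Nut 2 is next.

Call:
{"method": "apply_moves", "body": {"rows": [{"x":27,"y":17.3,"z":0,"ax":0,"ay":0,"az":0,"gripper":0.5},{"x":27,"y":17.3,"z":0,"ax":0,"ay":0,"az":0,"gripper":0.5},{"x":27,"y":17.3,"z":0,"ax":0,"ay":0,"az":0,"gripper":0.5},{"x":27,"y":17.3,"z":0,"ax":0,"ay":0,"az":0,"gripper":0.5},{"x":27,"y":17.3,"z":0,"ax":0,"ay":0,"az":6.5,"gripper":0.5}]}}

```text
clock: 23.92
position: [0.4717, 0.1253, 0.2736]
ee_rot: [0.453, 0.891, 0.0, 0.0]
ft_force: [1.1, -0.1, -0.7]
grip_width: 0.496
grasp_force: 0.0
```

Call:
{"method": "apply_moves", "body": {"rows": [{"x":0,"y":0,"z":0,"ax":0,"ay":0,"az":6.5,"gripper":0.5},{"x":0,"y":0,"z":0,"ax":0,"ay":0,"az":6.5,"gripper":0.5},{"x":0,"y":0,"z":0,"ax":0,"ay":0,"az":6.5,"gripper":0.5},{"x":0,"y":0,"z":0,"ax":0,"ay":0,"az":6.5,"gripper":0.5},{"x":0,"y":0,"z":0,"ax":0,"ay":0,"az":6.6,"gripper":0.5}]}}

```text
clock: 24.33
position: [0.4721, 0.124, 0.2734]
ee_rot: [0.688, 0.726, 0.0, -0.0]
ft_force: [-0.4, -0.3, -0.2]
grip_width: 0.499
grasp_force: 0.0
```

Call:
{"method": "apply_moves", "body": {"rows": [{"x":0,"y":0,"z":20,"ax":0,"ay":0,"az":0,"gripper":0.5},{"x":0,"y":0,"z":0,"ax":0,"ay":0,"az":0,"gripper":0.5},{"x":0,"y":0,"z":0,"ax":0,"ay":0,"az":0,"gripper":0.5}]}}

```text
clock: 24.58
position: [0.4717, 0.1236, 0.253]
ee_rot: [0.686, 0.728, -0.001, -0.001]
ft_force: [-0.2, 0.7, 0.7]
grip_width: 0.5
grasp_force: 0.0
```

```bash
python3 plan.py .471 .124 .211 93.4
```

```text
t 24.58 pos [0.4717 0.1236 0.253 ] yaw 93.4 tilt deg [0.   0.11] j7 -0.33 F [-0.2  0.7  0.7] T [ 0.01 -0.04  0.02] w 0.5 0.0
shift [ 0.4 -0.6 42. ] = 2 x [ 0.2 -0.3 21. ] | az 0.0 = 1 x 0.04
```

Call:
{"method": "apply_moves", "body": {"rows": [{"x":0,"y":0,"z":14,"ax":0,"ay":0,"az":0,"gripper":0.5},{"x":0,"y":0,"z":14,"ax":0,"ay":0,"az":0,"gripper":0.5},{"x":0,"y":0,"z":13.5,"ax":0,"ay":0,"az":0,"gripper":0.5},{"x":0,"y":0,"z":0,"ax":0,"ay":0,"az":0,"gripper":0.5},{"x":0,"y":0,"z":0,"ax":0,"ay":0,"az":0,"gripper":0.7}]}}

```text
clock: 25.0
position: [0.4722, 0.1236, 0.2124]
ee_rot: [0.686, 0.728, -0.0, -0.0]
ft_force: [-0.7, 0.2, 0.3]
grip_width: 0.377
grasp_force: 0.0
```

Call:
{"method": "apply_moves", "body": {"rows": [{"x":0,"y":0,"z":0,"ax":0,"ay":0,"az":0,"gripper":0.8},{"x":0,"y":0,"z":0,"ax":0,"ay":0,"az":0,"gripper":1},{"x":0,"y":0,"z":0,"ax":0,"ay":0,"az":0,"gripper":1},{"x":0,"y":0,"z":0,"ax":0,"ay":0,"az":0,"gripper":1},{"x":0,"y":0,"z":0,"ax":0,"ay":0,"az":0,"gripper":1}]}}

```text
clock: 25.42
position: [0.4709, 0.1236, 0.2132]
ee_rot: [0.686, 0.728, -0.001, -0.0]
ft_force: [-13.7, -2.2, 13.4]
grip_width: 0.092
grasp_force: 61.3
```

Call:
{"method": "apply_moves", "body": {"rows": [{"x":0,"y":0,"z":0,"ax":0,"ay":0,"az":5,"gripper":1},{"x":0,"y":0,"z":0,"ax":0,"ay":0,"az":5,"gripper":1},{"x":0,"y":0,"z":0,"ax":0,"ay":0,"az":5,"gripper":1},{"x":0,"y":0,"z":0,"ax":0,"ay":0,"az":5,"gripper":1},{"x":0,"y":0,"z":0,"ax":0,"ay":0,"az":5,"gripper":1}]}}

```text
clock: 25.83
position: [0.4704, 0.1237, 0.2131]
ee_rot: [0.828, 0.561, -0.002, -0.0]
ft_force: [-16.6, -2.7, 14.3]
grip_width: 0.099
grasp_force: 61.5
```

Call:
{"method": "apply_moves", "body": {"rows": [{"x":0,"y":0,"z":0,"ax":0,"ay":0,"az":5,"gripper":1},{"x":0,"y":0,"z":0,"ax":0,"ay":0,"az":5,"gripper":1},{"x":0,"y":0,"z":0,"ax":0,"ay":0,"az":5,"gripper":1},{"x":0,"y":0,"z":0,"ax":0,"ay":0,"az":4,"gripper":1},{"x":0,"y":0,"z":0,"ax":0,"ay":0,"az":0,"gripper":1}]}}

```text
clock: 26.25
position: [0.47, 0.1239, 0.213]
ee_rot: [0.909, 0.416, -0.002, -0.0]
ft_force: [-17.2, -1.6, 14.4]
grip_width: 0.099
grasp_force: 61.5
```

```bash
python3 plan.py
```

```text
t 26.25 pos [0.47   0.1239 0.213 ] yaw 49.2 tilt deg [0.25 0.14] j7 -1.12 F [-17.2  -1.6  14.4] T [-0.46  3.93  0.15] w 0.099 61.5
```

Call:
{"method": "apply_moves", "body": {"rows": [{"x":0,"y":0,"z":0,"ax":0,"ay":0,"az":2,"gripper":1},{"x":0,"y":0,"z":0,"ax":0,"ay":0,"az":2,"gripper":1},{"x":0,"y":0,"z":0,"ax":0,"ay":0,"az":0,"gripper":1}]}}

```text
clock: 26.5
position: [0.4699, 0.1239, 0.2129]
ee_rot: [0.923, 0.386, -0.003, -0.0]
ft_force: [-18.2, -3.3, 14.7]
grip_width: 0.092
grasp_force: 62.0
```

```bash
python3 plan.py
```

```text
t 26.5 pos [0.4699 0.1239 0.2129] yaw 45.4 tilt deg [0.27 0.11] j7 -1.18 F [-18.2  -3.3  14.7] T [-0.49  3.97  0.64] w 0.092 62.0
```

Call:
{"method": "apply_moves", "body": {"rows": [{"x":0,"y":0,"z":0,"ax":0,"ay":0,"az":2,"gripper":1},{"x":0,"y":0,"z":0,"ax":0,"ay":0,"az":0.5,"gripper":1},{"x":0,"y":0,"z":0,"ax":0,"ay":0,"az":0,"gripper":1}]}}

```text
clock: 26.75
position: [0.4699, 0.124, 0.213]
ee_rot: [0.93, 0.366, -0.003, 0.0]
ft_force: [-18.5, -2.9, 14.6]
grip_width: 0.097
grasp_force: 67.0
```

```bash
python3 plan.py
```

```text
t 26.75 pos [0.4699 0.124  0.213 ] yaw 43.0 tilt deg [0.28 0.09] j7 -1.23 F [-18.5  -2.9  14.6] T [-0.64  3.96  1.03] w 0.097 67.0
```

Call:
{"method": "apply_moves", "body": {"rows": [{"x":0,"y":0,"z":0,"ax":0,"ay":0,"az":0,"gripper":0.5},{"x":0,"y":0,"z":0,"ax":0,"ay":0,"az":0,"gripper":0.5},{"x":0,"y":0,"z":0,"ax":0,"ay":0,"az":0,"gripper":0.5},{"x":0,"y":0,"z":-30,"ax":0,"ay":0,"az":0,"gripper":0.5},{"x":0,"y":0,"z":-32,"ax":0,"ay":0,"az":0,"gripper":0.5}]}}

```text
clock: 27.17
position: [0.4715, 0.123, 0.2736]
ee_rot: [0.931, 0.365, -0.002, -0.0]
ft_force: [1.4, 0.3, 0.8]
grip_width: 0.5
grasp_force: 0.0
```

```bash
python3 plan.py .657 -.008 .274 91
```

```text
t 27.17 pos [0.4715 0.123  0.2736] yaw 42.8 tilt deg [0.14 0.11] j7 -1.2 F [1.4 0.3 0.8] T [ 0.01 -0.11 -0.04] w 0.5 0.0
shift [ 46.9 222.2  -1. ] = 6 x [ 7.8 37.  -0.2] | az -48.2 = 7 x -6.88
```

Nut 2 is tight. Nut 4 is next.

Call:
{"method": "apply_moves", "body": {"rows": [{"x":7.8,"y":37,"z":0,"ax":0,"ay":0,"az":0,"gripper":0.5},{"x":7.8,"y":37,"z":0,"ax":0,"ay":0,"az":0,"gripper":0.5},{"x":7.8,"y":37,"z":0,"ax":0,"ay":0,"az":0,"gripper":0.5},{"x":7.8,"y":37,"z":0,"ax":0,"ay":0,"az":0,"gripper":0.5},{"x":7.8,"y":37,"z":0,"ax":0,"ay":0,"az":0,"gripper":0.5}]}}

```text
clock: 27.58
position: [0.6283, 0.0126, 0.274]
ee_rot: [0.931, 0.365, 0.0, 0.0]
ft_force: [0.4, 0.3, 1.3]
grip_width: 0.501
grasp_force: 0.0
```

Call:
{"method": "apply_moves", "body": {"rows": [{"x":7.8,"y":37,"z":0,"ax":0,"ay":0,"az":-6.9,"gripper":0.5},{"x":0,"y":0,"z":0,"ax":0,"ay":0,"az":-6.9,"gripper":0.5},{"x":0,"y":0,"z":0,"ax":0,"ay":0,"az":-6.9,"gripper":0.5},{"x":0,"y":0,"z":0,"ax":0,"ay":0,"az":-6.9,"gripper":0.5},{"x":0,"y":0,"z":0,"ax":0,"ay":0,"az":-6.9,"gripper":0.5}]}}

```text
clock: 28.0
position: [0.658, -0.0078, 0.2738]
ee_rot: [0.779, 0.627, 0.0, -0.0]
ft_force: [0.1, 0.9, -0.2]
grip_width: 0.502
grasp_force: 0.0
```

Call:
{"method": "apply_moves", "body": {"rows": [{"x":0,"y":0,"z":0,"ax":0,"ay":0,"az":-6.9,"gripper":0.5},{"x":0,"y":0,"z":0,"ax":0,"ay":0,"az":-6.9,"gripper":0.5},{"x":0,"y":0,"z":20,"ax":0,"ay":0,"az":0,"gripper":0.5},{"x":0,"y":0,"z":0,"ax":0,"ay":0,"az":0,"gripper":0.5},{"x":0,"y":0,"z":0,"ax":0,"ay":0,"az":0,"gripper":0.5}]}}

```text
clock: 28.42
position: [0.6572, -0.008, 0.2532]
ee_rot: [0.7, 0.714, -0.001, -0.001]
ft_force: [-0.5, 1.0, 1.7]
grip_width: 0.503
grasp_force: 0.0
```

```bash
python3 plan.py .657 -.008 .211 91
```

```text
t 28.42 pos [ 0.6572 -0.008   0.2532] yaw 91.1 tilt deg [0.01 0.11] j7 -0.25 F [-0.5  1.   1.7] T [ 0.   -0.01  0.02] w 0.503 0.0
shift [-0.  -0.1 42.2] = 2 x [-0.  -0.1 21.1] | az 0.1 = 1 x 0.07
```

Call:
{"method": "apply_moves", "body": {"rows": [{"x":0,"y":0,"z":14,"ax":0,"ay":0,"az":0,"gripper":0.5},{"x":0,"y":0,"z":14,"ax":0,"ay":0,"az":0,"gripper":0.5},{"x":0,"y":0,"z":13.5,"ax":0,"ay":0,"az":0,"gripper":0.5},{"x":0,"y":0,"z":0,"ax":0,"ay":0,"az":0,"gripper":0.5},{"x":0,"y":0,"z":0,"ax":0,"ay":0,"az":0,"gripper":0.7}]}}

```text
clock: 28.83
position: [0.6574, -0.0076, 0.2123]
ee_rot: [0.7, 0.714, -0.0, -0.0]
ft_force: [-0.2, 0.6, -0.0]
grip_width: 0.374
grasp_force: 0.0
```

Call:
{"method": "apply_moves", "body": {"rows": [{"x":0,"y":0,"z":0,"ax":0,"ay":0,"az":0,"gripper":0.8},{"x":0,"y":0,"z":0,"ax":0,"ay":0,"az":0,"gripper":1},{"x":0,"y":0,"z":0,"ax":0,"ay":0,"az":0,"gripper":1},{"x":0,"y":0,"z":0,"ax":0,"ay":0,"az":0,"gripper":1},{"x":0,"y":0,"z":0,"ax":0,"ay":0,"az":0,"gripper":1}]}}

```text
clock: 29.25
position: [0.658, -0.0073, 0.2136]
ee_rot: [0.7, 0.714, 0.001, 0.001]
ft_force: [-0.9, -0.1, 6.5]
grip_width: 0.093
grasp_force: 62.6
```

Call:
{"method": "apply_moves", "body": {"rows": [{"x":0,"y":0,"z":0,"ax":0,"ay":0,"az":5,"gripper":1},{"x":0,"y":0,"z":0,"ax":0,"ay":0,"az":5,"gripper":1},{"x":0,"y":0,"z":0,"ax":0,"ay":0,"az":5,"gripper":1},{"x":0,"y":0,"z":0,"ax":0,"ay":0,"az":5,"gripper":1},{"x":0,"y":0,"z":0,"ax":0,"ay":0,"az":5,"gripper":1}]}}

```text
clock: 29.67
position: [0.6582, -0.0074, 0.2136]
ee_rot: [0.839, 0.544, 0.001, 0.001]
ft_force: [0.7, -0.2, 4.5]
grip_width: 0.093
grasp_force: 62.6
```

Call:
{"method": "apply_moves", "body": {"rows": [{"x":0,"y":0,"z":0,"ax":0,"ay":0,"az":5,"gripper":1},{"x":0,"y":0,"z":0,"ax":0,"ay":0,"az":5,"gripper":1},{"x":0,"y":0,"z":0,"ax":0,"ay":0,"az":5,"gripper":1},{"x":0,"y":0,"z":0,"ax":0,"ay":0,"az":2,"gripper":1},{"x":0,"y":0,"z":0,"ax":0,"ay":0,"az":0,"gripper":1}]}}

```text
clock: 30.08
position: [0.6583, -0.0074, 0.2135]
ee_rot: [0.91, 0.415, 0.001, 0.001]
ft_force: [2.3, -0.0, 5.2]
grip_width: 0.094
grasp_force: 62.6
```

```bash
python3 plan.py
```

```text
t 30.08 pos [ 0.6583 -0.0074  0.2135] yaw 49.1 tilt deg [-0.07 -0.13] j7 -0.95 F [ 2.3 -0.   5.2] T [-0.14 -0.43  0.2 ] w 0.094 62.6
```

Call:
{"method": "apply_moves", "body": {"rows": [{"x":0,"y":0,"z":0,"ax":0,"ay":0,"az":2,"gripper":1},{"x":0,"y":0,"z":0,"ax":0,"ay":0,"az":2,"gripper":1},{"x":0,"y":0,"z":0,"ax":0,"ay":0,"az":0,"gripper":1}]}}

```text
clock: 30.33
position: [0.6583, -0.0074, 0.2134]
ee_rot: [0.923, 0.384, 0.001, 0.001]
ft_force: [2.0, -1.0, 5.8]
grip_width: 0.096
grasp_force: 63.0
```

```bash
python3 plan.py
```

```text
t 30.33 pos [ 0.6583 -0.0074  0.2134] yaw 45.2 tilt deg [-0.08 -0.12] j7 -1.02 F [ 2.  -1.   5.8] T [-0.22 -0.46  0.69] w 0.096 63.0
```

Call:
{"method": "apply_moves", "body": {"rows": [{"x":0,"y":0,"z":0,"ax":0,"ay":0,"az":2,"gripper":1},{"x":0,"y":0,"z":0,"ax":0,"ay":0,"az":0.5,"gripper":1},{"x":0,"y":0,"z":0,"ax":0,"ay":0,"az":0,"gripper":1}]}}

```text
clock: 30.58
position: [0.6583, -0.0074, 0.2135]
ee_rot: [0.931, 0.365, 0.001, 0.001]
ft_force: [1.9, -1.3, 4.6]
grip_width: 0.095
grasp_force: 68.2
```

```bash
python3 plan.py
```

```text
t 30.58 pos [ 0.6583 -0.0074  0.2135] yaw 42.8 tilt deg [-0.08 -0.13] j7 -1.05 F [ 1.9 -1.3  4.6] T [-0.3  -0.48  1.15] w 0.095 68.2
```

Call:
{"method": "apply_moves", "body": {"rows": [{"x":0,"y":0,"z":0,"ax":0,"ay":0,"az":0,"gripper":0.5},{"x":0,"y":0,"z":0,"ax":0,"ay":0,"az":0,"gripper":0.5},{"x":0,"y":0,"z":0,"ax":0,"ay":0,"az":0,"gripper":0.5},{"x":0,"y":0,"z":-30,"ax":0,"ay":0,"az":0,"gripper":0.5},{"x":0,"y":0,"z":-32,"ax":0,"ay":0,"az":0,"gripper":0.5}]}}

```text
clock: 31.0
position: [0.6562, -0.0078, 0.2725]
ee_rot: [0.931, 0.364, -0.003, -0.001]
ft_force: [1.2, -0.6, 1.1]
grip_width: 0.497
grasp_force: 0.0
```

```bash
python3 plan.py .598 .0635 .274 98
python3 - <<'E'
from h import *
a,b=Cam("top").img,Cam("side").img
A=cv2.resize(a[150:270,195:315],(400,400),interpolation=2);B=cv2.resize(b[150:250,200:300],(400,400),interpolation=2)
cv2.imwrite("pics/g3.png",np.hstack([A,B])[:,:,::-1])
E
```

```text
t 31.0 pos [ 0.6562 -0.0078  0.2725] yaw 42.7 tilt deg [0.24 0.21] j7 -1.04 F [ 1.2 -0.6  1.1] T [-0.   -0.09  0.02] w 0.497 0.0
shift [  5.6 -91.9  -1.2] = 3 x [  1.9 -30.6  -0.4] | az -55.3 = 8 x -6.92
```

View pics/g3.png

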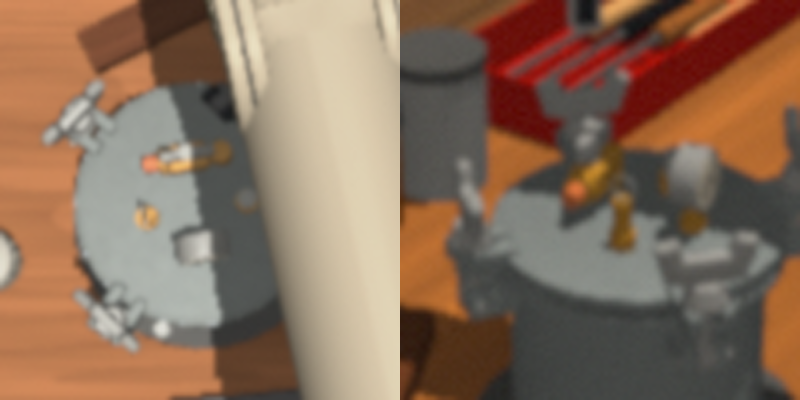

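The picture shows nuts 1 (85,115) and 2 (110,320) turned fully tangential, and the vent handle at (190,155) still along its pipe. Next is the vent.

Call:
{"method": "apply_moves", "body": {"rows": [{"x":1.9,"y":-30.6,"z":0,"ax":0,"ay":0,"az":0,"gripper":0.62},{"x":1.9,"y":-30.6,"z":0,"ax":0,"ay":0,"az":0,"gripper":0.62},{"x":1.9,"y":-30.6,"z":0,"ax":0,"ay":0,"az":-7,"gripper":0.62},{"x":0,"y":0,"z":0,"ax":0,"ay":0,"az":-7,"gripper":0.62},{"x":0,"y":0,"z":0,"ax":0,"ay":0,"az":-7,"gripper":0.62}]}}

```text
clock: 31.52
position: [0.5983, 0.0661, 0.2745]
ee_rot: [0.847, 0.532, -0.0, 0.0]
ft_force: [0.6, -0.7, -0.2]
grip_width: 0.382
grasp_force: 0.0
```

Call:
{"method": "apply_moves", "body": {"rows": [{"x":0,"y":0,"z":0,"ax":0,"ay":0,"az":-7,"gripper":0.62},{"x":0,"y":0,"z":0,"ax":0,"ay":0,"az":-7,"gripper":0.62},{"x":0,"y":0,"z":0,"ax":0,"ay":0,"az":-7,"gripper":0.62},{"x":0,"y":0,"z":0,"ax":0,"ay":0,"az":-7,"gripper":0.62},{"x":0,"y":0,"z":0,"ax":0,"ay":0,"az":-6,"gripper":0.62}]}}

```text
clock: 31.93
position: [0.5993, 0.0638, 0.2738]
ee_rot: [0.656, 0.755, -0.0, -0.0]
ft_force: [0.4, -0.9, -0.6]
grip_width: 0.376
grasp_force: 0.0
```

Call:
{"method": "apply_moves", "body": {"rows": [{"x":0,"y":0,"z":14,"ax":0,"ay":0,"az":0,"gripper":0.62},{"x":0,"y":0,"z":0,"ax":0,"ay":0,"az":0,"gripper":0.62},{"x":0,"y":0,"z":0,"ax":0,"ay":0,"az":0,"gripper":0.62}]}}

```text
clock: 32.18
position: [0.599, 0.0636, 0.2595]
ee_rot: [0.659, 0.752, -0.001, -0.001]
ft_force: [0.7, -1.0, -0.2]
grip_width: 0.38
grasp_force: 0.0
```

```bash
python3 plan.py .598 .0635 .225 98
```

```text
t 32.18 pos [0.599  0.0636 0.2595] yaw 97.6 tilt deg [0.01 0.12] j7 -0.23 F [ 0.7 -1.  -0.2] T [ 0.06 -0.04  0.05] w 0.38 0.0
shift [-0.  -0.9 34.5] = 1 x [-0.  -0.9 34.5] | az -0.4 = 1 x -0.39
```

Call:
{"method": "apply_moves", "body": {"rows": [{"x":0,"y":-0.9,"z":12,"ax":0,"ay":0,"az":0,"gripper":0.62},{"x":0,"y":0,"z":12,"ax":0,"ay":0,"az":0,"gripper":0.62},{"x":0,"y":0,"z":10.5,"ax":0,"ay":0,"az":0,"gripper":0.62},{"x":0,"y":0,"z":0,"ax":0,"ay":0,"az":0,"gripper":0.62},{"x":0,"y":0,"z":0,"ax":0,"ay":0,"az":0,"gripper":0.75}], "newtons": 40}}

```text
clock: 32.6
position: [0.5982, 0.0637, 0.2249]
ee_rot: [0.658, 0.753, -0.001, -0.001]
ft_force: [-0.5, 0.1, 0.9]
grip_width: 0.265
grasp_force: 0.0
```

Call:
{"method": "apply_moves", "body": {"rows": [{"x":0,"y":0,"z":0,"ax":0,"ay":0,"az":0,"gripper":0.85},{"x":0,"y":0,"z":0,"ax":0,"ay":0,"az":0,"gripper":1},{"x":0,"y":0,"z":0,"ax":0,"ay":0,"az":0,"gripper":1},{"x":0,"y":0,"z":0,"ax":0,"ay":0,"az":0,"gripper":1},{"x":0,"y":0,"z":0,"ax":0,"ay":0,"az":0,"gripper":1}]}}

```text
clock: 33.02
position: [0.5979, 0.0639, 0.2263]
ee_rot: [0.658, 0.753, -0.001, -0.0]
ft_force: [-5.7, -0.5, 2.7]
grip_width: 0.095
grasp_force: 41.8
```

```bash
python3 plan.py .598 .0635 .225 10
```

```text
t 33.02 pos [0.5979 0.0639 0.2263] yaw 97.7 tilt deg [0.03 0.09] j7 -0.24 F [-5.7 -0.5  2.7] T [-0.2   1.23  0.05] w 0.095 41.8
shift [-0.4  0.   1.3] = 1 x [-0.4  0.   1.3] | az 87.7 = 13 x 6.74
```

Gripped. I'll turn it 86° clockwise, then creep up to the stop.

Call:
{"method": "apply_moves", "body": {"rows": [{"x":0,"y":0,"z":0,"ax":0,"ay":0,"az":6,"gripper":1},{"x":0,"y":0,"z":0,"ax":0,"ay":0,"az":6,"gripper":1},{"x":0,"y":0,"z":0,"ax":0,"ay":0,"az":6,"gripper":1},{"x":0,"y":0,"z":0,"ax":0,"ay":0,"az":6,"gripper":1},{"x":0,"y":0,"z":0,"ax":0,"ay":0,"az":6,"gripper":1}]}}

```text
clock: 33.43
position: [0.5977, 0.0639, 0.2263]
ee_rot: [0.832, 0.555, -0.001, -0.0]
ft_force: [-7.2, -0.6, 2.6]
grip_width: 0.096
grasp_force: 41.9
```

Call:
{"method": "apply_moves", "body": {"rows": [{"x":0,"y":0,"z":0,"ax":0,"ay":0,"az":6,"gripper":1},{"x":0,"y":0,"z":0,"ax":0,"ay":0,"az":6,"gripper":1},{"x":0,"y":0,"z":0,"ax":0,"ay":0,"az":6,"gripper":1},{"x":0,"y":0,"z":0,"ax":0,"ay":0,"az":6,"gripper":1},{"x":0,"y":0,"z":0,"ax":0,"ay":0,"az":6,"gripper":1}]}}

```text
clock: 33.85
position: [0.5975, 0.064, 0.2263]
ee_rot: [0.947, 0.321, -0.001, -0.0]
ft_force: [-8.5, -1.2, 3.8]
grip_width: 0.094
grasp_force: 42.0
```

Call:
{"method": "apply_moves", "body": {"rows": [{"x":0,"y":0,"z":0,"ax":0,"ay":0,"az":6,"gripper":1},{"x":0,"y":0,"z":0,"ax":0,"ay":0,"az":6,"gripper":1},{"x":0,"y":0,"z":0,"ax":0,"ay":0,"az":6,"gripper":1},{"x":0,"y":0,"z":0,"ax":0,"ay":0,"az":6,"gripper":1},{"x":0,"y":0,"z":0,"ax":0,"ay":0,"az":0,"gripper":1}]}}

```text
clock: 34.27
position: [0.5974, 0.0642, 0.2263]
ee_rot: [0.993, 0.116, -0.001, 0.0]
ft_force: [-8.5, -0.9, 2.7]
grip_width: 0.091
grasp_force: 42.0
```

```bash
python3 plan.py
```

```text
t 34.27 pos [0.5974 0.0642 0.2263] yaw 13.3 tilt deg [ 0.16 -0.  ] j7 -1.65 F [-8.5 -0.9  2.7] T [-0.17  1.84 -0.09] w 0.091 42.0
```

Call:
{"method": "apply_moves", "body": {"rows": [{"x":0,"y":0,"z":0,"ax":0,"ay":0,"az":2.5,"gripper":1},{"x":0,"y":0,"z":0,"ax":0,"ay":0,"az":2.5,"gripper":1},{"x":0,"y":0,"z":0,"ax":0,"ay":0,"az":0,"gripper":1}]}}

```text
clock: 34.52
position: [0.5974, 0.0642, 0.2263]
ee_rot: [0.997, 0.075, -0.001, 0.0]
ft_force: [-8.5, -1.5, 2.8]
grip_width: 0.098
grasp_force: 43.2
```

```bash
python3 plan.py
```

```text
t 34.52 pos [0.5974 0.0642 0.2263] yaw 8.6 tilt deg [ 0.15 -0.02] j7 -1.73 F [-8.5 -1.5  2.8] T [-0.22  1.9   0.48] w 0.098 43.2
```

Call:
{"method": "apply_moves", "body": {"rows": [{"x":0,"y":0,"z":0,"ax":0,"ay":0,"az":2,"gripper":1},{"x":0,"y":0,"z":0,"ax":0,"ay":0,"az":0,"gripper":1}]}}

```text
clock: 34.68
position: [0.5973, 0.0642, 0.2263]
ee_rot: [0.998, 0.058, -0.001, 0.0]
ft_force: [-9.2, -0.8, 3.8]
grip_width: 0.093
grasp_force: 54.0
```

```bash
python3 plan.py
```

```text
t 34.68 pos [0.5973 0.0642 0.2263] yaw 6.7 tilt deg [ 0.15 -0.04] j7 -1.76 F [-9.2 -0.8  3.8] T [-0.29  1.91  0.97] w 0.093 54.0
```

Call:
{"method": "apply_moves", "body": {"rows": [{"x":0,"y":0,"z":0,"ax":0,"ay":0,"az":0,"gripper":0.62},{"x":0,"y":0,"z":0,"ax":0,"ay":0,"az":0,"gripper":0.62},{"x":0,"y":0,"z":0,"ax":0,"ay":0,"az":0,"gripper":0.62},{"x":0,"y":0,"z":-30,"ax":0,"ay":0,"az":0,"gripper":0.62},{"x":0,"y":0,"z":-35,"ax":0,"ay":0,"az":0,"gripper":0.62}]}}

```text
clock: 35.1
position: [0.5977, 0.0633, 0.2895]
ee_rot: [0.998, 0.058, -0.002, 0.0]
ft_force: [1.3, 0.1, -0.7]
grip_width: 0.38
grasp_force: 0.0
```

Call:
{"method": "apply_moves", "body": {"rows": [{"x":0,"y":35,"z":0,"ax":0,"ay":0,"az":0,"gripper":0.62},{"x":0,"y":35,"z":0,"ax":0,"ay":0,"az":0,"gripper":0.62},{"x":0,"y":35,"z":0,"ax":0,"ay":0,"az":0,"gripper":0.62},{"x":0,"y":35,"z":0,"ax":0,"ay":0,"az":0,"gripper":0.62},{"x":0,"y":35,"z":0,"ax":0,"ay":0,"az":0,"gripper":0.62}]}}

```text
clock: 35.52
position: [0.6191, -0.1119, 0.2914]
ee_rot: [0.998, 0.058, 0.0, 0.0]
ft_force: [0.8, -0.5, 1.3]
grip_width: 0.38
grasp_force: 0.0
```

Call:
{"method": "apply_moves", "body": {"rows": [{"x":0,"y":35,"z":0,"ax":0,"ay":0,"az":0,"gripper":0.62},{"x":0,"y":35,"z":0,"ax":0,"ay":0,"az":0,"gripper":0.62},{"x":0,"y":35,"z":0,"ax":0,"ay":0,"az":0,"gripper":0.62},{"x":0,"y":35,"z":0,"ax":0,"ay":0,"az":0,"gripper":0.62},{"x":0,"y":35,"z":0,"ax":0,"ay":0,"az":0,"gripper":0.62}]}}

```text
clock: 35.93
position: [0.6393, -0.2858, 0.2912]
ee_rot: [0.998, 0.058, 0.0, 0.0]
ft_force: [0.4, 0.9, -0.6]
grip_width: 0.384
grasp_force: 0.0
```

```bash
python3 plan.py
python3 - <<'E'
from h import *
c=Cam("top")
cv2.imwrite("pics/end.png",cv2.resize(c.img[150:275,190:315,::-1],(600,600),interpolation=2))
E
```

```text
t 35.93 pos [ 0.6393 -0.2858  0.2912] yaw 6.6 tilt deg [-0.04 -0.04] j7 -1.2 F [ 0.4  0.9 -0.6] T [ 0.09 -0.02 -0.  ] w 0.384 0.0
```

View pics/end.png

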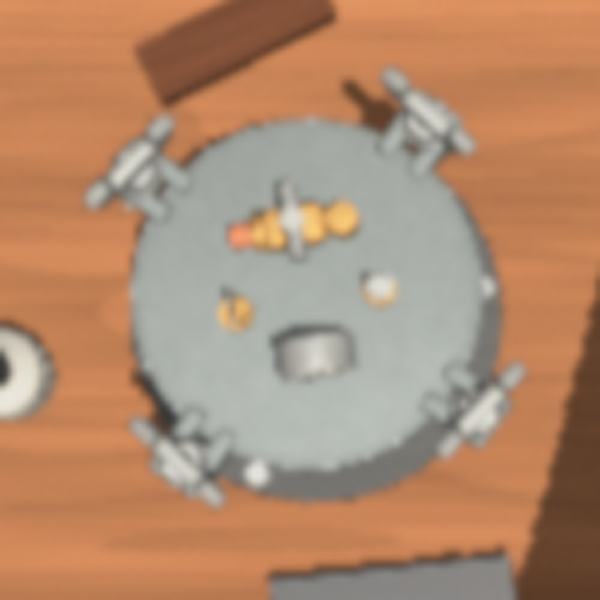

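All four nuts lie past tangential at (135,165), (180,462), (482,410) and (428,112). The vent handle at (290,218) lies across its pipe, and the bystanders in view have not moved.

```bash
python3 -c "
from workcell import *
print(hand_in())"
```

```text
the job is handed in; nothing more can be done
None
```

The job is handed in at about 36 s: all four wing nuts were nipped up about 40–46° and then run hard to their stops, both passes in the order 1-3-2-4, the vent is shut across its pipe, and no bystander was touched.

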